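# Lock a link on its post with a hitch pin and sprung loop

## Task

Lock the link on the bench stand: pick up the hitch pin by its thumb tab and push it, tab upward, through the cross hole of the post from the side away from the link, until its collar is fully home against the post. Then swing the pin's sprung loop over the rounded top of the post and press it down until it has snapped past and rests on the end of the pin on the other side, and let go. The height of the post differs each time, so feel your way, do not force anything, and leave the other things where they are.

Things in the scene. Friction and masses are not known exactly. Their poses are not given: they have to be found in the camera images.
- stand: Fixed bench stand. Dark 80 mm square foot plate 10 mm thick, round sleeve 42 mm across up to z = 56 mm, flat link on it (10 mm thick, pointing to the stand's +x as far as 79 mm), round spacer 35 mm across, top at z = 78 mm; a 22 mm square steel post rises from it. Origin: under the foot plate's centre, on the post's axis; z up. Its -x side faces the robot within 0.35 rad.
- hole_nominal (a point): Nominal centre of the post's cross hole, 100 mm above the stand's origin. The hole is 11 mm square, runs through the post along the stand's x, y = 0. The post is clamped at a height that differs each time: the true hole is up to 6 mm higher or lower than this point, not measured. The post's faces lie at stand x = +-11 mm and y = +-11 mm.
- ledge_nominal (a point): Front end of a ledge on the post's -x side, 14 mm wide, 33 mm long, that carries the pin's body once it is in: its top is 9 mm below the hole's axis, its front end rounded, 47 mm from the post's axis. Moves up and down with the post, as the hole does.
- crest_nominal (a point): Nominal top of the post, 130 mm above the stand's origin, off by the same unmeasured amount as the hole. The top is a half-round of radius 11 mm about the stand's y; its crest is always 30 mm above the hole's axis, so touching it gently tells the hole's height.
- hitch_pin: Loose steel hitch pin, 0.15 to 0.25 kg with loop, lying tab up. Origin: on the shank's axis in the collar's front face, 8 mm above the worktop; +x to the tip, z up. Shank 8 mm square to x = 36 mm, tapered to a 4 mm nose at 46 mm. Collar 16 mm square, x = -5 to 0. Body 10 mm wide, x = -42 to -5, z = -8 to +5. Home: origin at stand x = -11 mm, y = 0, at the hole's height, pointing to the stand's +x.
- tab (a point): Middle of the pin's thumb tab, at pin x = -17 mm, z = 14 mm. The tab is 18 mm long in x, 10 mm thick in y, its top at pin z = 26 mm; grasp it across y.
- loop (a joint): Loop angle on the pin (rad). Hinge along y at pin x = -38 mm, z = 0. 0 = forward along the shank; closed = about 0.1, the bar resting on the shank; 1.57 = up; starts at 2.15 to 2.35, leaning back; stays where left (0.035 N m). A U of two 6 mm arms 36 mm apart and a 5 mm cross bar 63 mm from the hinge. The bar is sprung along the arms (1.6 N/mm): it meets the post top near 0.55, stretches 3 mm (push about 6 N), snaps past below 0.35.
- loop_bar (a point): Middle of the loop's cross bar (5 mm round, 36 mm long along the pin's y), 63 mm from the hinge. A flat thumb lip, 24 mm wide and 3 mm thick, sticks out 17 mm beyond this point, away from the hinge, in the plane of the loop: press on it.
- nozzle_gel: Bystander: tin of nozzle dip, 70 mm across, 52 mm high; origin under its centre.
- nut: Bystander: hex nut, 19x21x10 mm, lying flat; origin under its centre.
- box_tube: Bystander: square tube offcut, 30x60x30 mm; origin under its centre.
- copper_strip: Bystander: bent copper strip, 36x66x9 mm; origin under its centre.
- center_punch: Bystander: centre punch, 11x111x11 mm, lying along its y; origin under its centre.
- bolt: Bystander: hex bolt standing on its head, 19x21x48 mm; origin under its centre.

How it is judged:
On the way, in this order (a step that is already met when the one before it is completed fails the run):
1. the pin is through the cross hole with its collar home, the loop still open (x of hitch_pin in the frame of stand between -0.0135 and -0.008 m and y of hitch_pin in the frame of stand between -0.004 and 0.004 m and z of hitch_pin in the frame of stand between 0.088 and 0.112 m and angle between the x axis of hitch_pin and the x axis of stand, either way round below 0.2 rad and angle between hitch_pin's own z axis and vertical below 0.25 rad and value of joint loop above 1 rad), for 0.2 s.
2. the loop is snapped down behind the post (x of hitch_pin in the frame of stand between -0.0135 and -0.008 m and y of hitch_pin in the frame of stand between -0.004 and 0.004 m and z of hitch_pin in the frame of stand between 0.088 and 0.112 m and angle between the x axis of hitch_pin and the x axis of stand, either way round below 0.2 rad and angle between hitch_pin's own z axis and vertical below 0.25 rad and value of joint loop below 0.2 rad), for 0.2 s.
At the end, for the whole second after the job is handed in: Pin through the cross hole from the -x side, tab up within 0.25 rad: collar within 2.5 mm of the post, within 4 mm of its middle, along the hole within 0.2 rad; loop down behind the post, on the shank, at 0.2 rad or less; at rest and released; bystanders within 20 mm of their places (all of step 2 and linear speed of hitch_pin below 0.02 m/s and contact force between the fingers and hitch_pin below 0.1 N); the robot touches nothing.
It fails at once if the pin or its loop is forced against the stand or post (over 80 N in all) (contact force between hitch_pin and stand above 80 N).
It fails at once if the gripper is forced against the stand or post (over 40 N) (contact force between any of the fingers, the arm and stand above 40 N).
It fails at once if a bystander is moved more than 20 mm (distance of any of nozzle_gel, nut, box_tube, copper_strip, center_punch, bolt from where it was at the start of the episode above 0.02 m).
It also fails if it takes over 70 s, if anything falls off the work surface, if the arm or the gripper's body presses on something with over 40 N, if the wrist force passes 120 N, or if a joint passes its speed limit or range.

## Robot

A 6-joint arm with a two-finger parallel gripper is mounted at the origin on a cart in front of the work surface, level with it; the furniture and walls round the work are solid. World frame = base frame: x ahead of the robot, y to its left, z up, the work surface at z = 0. Lengths are in m, angles in rad, forces in N, time in s.
With the tool pointing down it reaches from about 0.375 to 0.9 m from the base axis. Payload 3.1 kg.
Tool frame: the origin (TCP) lies between the finger pads; the fingertips stand 11 mm ahead of it and the grasp point (between the pads) lies 8 mm behind it; z points along the fingers, y is the direction in which the jaws open and shut (so a half turn about z gives the same grasp; the last joint's range is limited). The gripper opens to 85 mm and grips with 20 to 120 N. Pads are 22 mm wide; open, the fingers measure 114 mm over their backs; the gripper's body (76 mm by 85 mm) begins 54 mm behind the grasp point. The pads swing forward as they close: fully open they stand 13 mm farther back than shut.
Start: joints at [0.964, 0.527, 1.433, -0, 1.181, -0.178], TCP at [0.26, 0.568, 0.242] pointing down, gripper open.
Joint ranges: [-3.08, 3.08], [-0.75, 2.2], [0.22, 2.44], [-1.43, 4.57], [0, 2.65], [-2.85, 2.85]. Speed limits (rad/s): [2.79, 2.79, 3.14, 3.14, 3.14, 3.14].

## Interface

Orientations are given as a unit quaternion [x, y, z, w].
In Python, from station import manip gives the robot as it stands. The module is installed in compiled form; this text tells all that it offers.
- The arm moves only by the tool arm_command, never from a script. Its argument "rows" is a list of rows, each a list of 3 entries, a list of its own where there are three numbers: the shift along the world's x, y, z in mm, then the turn about the world's z in rad, then the closure, from -1 (fully open) to 1 (shut), so that 0 is half open. A call has 1 to 12 rows; each row shifts and turns the commanded pose from where the row before left it; what a row does not reach is not made up. A row lasts 1/8 s, in which the tool goes at most 62.5 mm and 10.7 degrees, less where a joint would pass 70% of its speed; a pose out of reach is approached as far as the arm can. A call with a gripper value outside its range is refused whole. The fingers move at their own pace and stop on an object; "squeeze" is the grip in N (left out, the last holds). Time passes only in rows, so rows that do not move let the fingers close. It gives the time, the measured TCP pose, the force and the opening at its end, in the units of the state.
- manip.sense(): the state, without advancing time (a new reading comes with each control period).
- manip.snapshot(name): name is "scene" or "side" or "wrist"; returns the picture (400x640x3 uint8, blue, green, red); there is no depth.
- manip.get_calibration(name): a dict with "fovy" (degrees; the focal length in pixels is half the picture's height over the tangent of half this angle, whatever the lens; pixels are square), "cx", "cy" (the principal point, pixels), "R" (3x3) and "t" (3): a world point X has camera coordinates R X + t. Camera axes: x right, y down, z forward; pixel columns grow to the right and rows downward; lengths in m; the calibration is good to about 2 mm. A picture is of the moment at which its call begins: read the wrist's pose just before it. get_calibration takes no time and is no camera call; for the wrist camera it gives the pose at the moment of the call.
- manip.sign_off(): hands the job in, once; it reports no verdict.
The state is a dict: "t": time; "q": joint angles; "qd": joint speeds; "tau": joint torques, N m; "tcp_pos": TCP position; "tool_rot": TCP orientation; "force": force on the tool from outside, world axes, zero at the start; "ft_torque": the same for the moment, N m; "finger_gap": opening from 0.0 (shut) to 1.0 (fully open).
Only numpy, scipy, OpenCV 4.12 (cv2) and the standard library are available. Lean on these libraries where they do the work, as an engineer would, in place of code of your own. Each camera call takes 0.05 s, during which the arm holds its last target.

## Working session

There is one attempt and no reset: what is moved stays moved. The work goes in short steps, Python scripts to look and compute and a tool call to move; the robot and the scene stay as the last step left them, time stands still between calls to the robot, and variables do not carry over. Pictures are saved under pics/ and viewed, and the job is handed in when it is done.

Besides the shell and the picture viewer there is one more tool, called after ">>>" by a JSON object that holds its "fn" and its "kwargs", one argument or row to a line. arm_command: Moves the arm, as the interface text tells. Its arguments: {"type":"object","properties":{"rows":{"type":"array","items":{"type":"array"}},"squeeze":{"type":"number"}},"required":["rows"]}

```bash
mkdir -p pics; cat > h.py <<'E'
import numpy as np, cv2, json
from station import manip
def cal(n):
    c=manip.get_calibration(n); R=np.array(c["R"]);t=np.array(c["t"]);f=200/np.tan(np.radians(c["fovy"])/2)
    return R,t,f,c["cx"],c["cy"]
def ray(c,u,v):
    R,t,f,cx,cy=c; d=R.T@np.array([(u-cx)/f,(v-cy)/f,1]); return -R.T@t,d/np.linalg.norm(d)
def onz(c,u,v,z):
    o,d=ray(c,u,v); return o+d*(z-o[2])/d[2]
def proj(c,X):
    R,t,f,cx,cy=c; p=R@np.array(X)+t; return cx+f*p[0]/p[2],cy+f*p[1]/p[2]
def tri(rs):
    A=np.zeros((3,3));b=np.zeros(3)
    for o,d in rs:
        P=np.eye(3)-np.outer(d,d);A+=P;b+=P@o
    X=np.linalg.solve(A,b)
    return X,[np.linalg.norm((np.eye(3)-np.outer(d,d))@(X-o))*1000 for o,d in rs]
E
python3 - <<'E'
from h import *
for n in ["scene","side","wrist"]:
    c=manip.get_calibration(n); print(n,c)
    cv2.imwrite(f"pics/{n}0.png",manip.snapshot(n))
print(manip.sense())
E
```

```text
scene {'fovy': 50.365711587499106, 'cx': 324.05387343387645, 'cy': 198.5331855734927, 'R': array([[ 0.70837537, -0.70578834, -0.0081949 ],
       [-0.4746082 , -0.46768996, -0.7456629 ],
       [ 0.5224475 ,  0.5320986 , -0.66627298]]), 't': array([-0.31117637,  0.38040514,  0.70108575])}
side {'fovy': 45.428358925740135, 'cx': 325.9871864164403, 'cy': 202.85827440237472, 'R': array([[ 0.96225342, -0.2713912 , -0.02037572],
       [-0.11407179, -0.3342153 , -0.93556815],
       [ 0.24709509,  0.90257795, -0.35255789]]), 't': array([-0.4986567 ,  0.20212687,  0.7334673 ])}
wrist {'fovy': 62.07538539580763, 'cx': 322.04960493851877, 'cy': 197.45578854000604, 'R': array([[ 0.41582723,  0.90944232, -0.00154467],
       [ 0.87847575, -0.40122768,  0.25941608],
       [ 0.2353042 , -0.10922923, -0.96576442]]), 't': array([-0.62363382, -0.03363885,  0.3782365 ])}
{'t': 0.15, 'q': array([ 9.63497492e-01,  5.28252113e-01,  1.43360657e+00,  5.51614491e-06,
        1.18140607e+00, -1.78520364e-01]), 'qd': array([-0.00265546, -0.00306868, -0.00464983, -0.00139219,  0.00090556,
       -0.00121112]), 'tau': array([ 7.70751303e-04, -4.42745948e+01, -1.78275293e+01, -2.01613748e-04,
        5.57462874e-03, -4.17995196e-06]), 'tcp_pos': array([0.25952629, 0.56798687, 0.24155917]), 'tool_rot': array([ 2.12751637e-01,  9.77105952e-01, -7.71362606e-04, -3.22460246e-04]), 'force': array([0.90835931, 0.22886795, 0.036555  ]), 'ft_torque': array([-0.00448049,  0.02075079,  0.02419514]), 'finger_gap': 0.9971753925527281}
```

View pics/scene0.png

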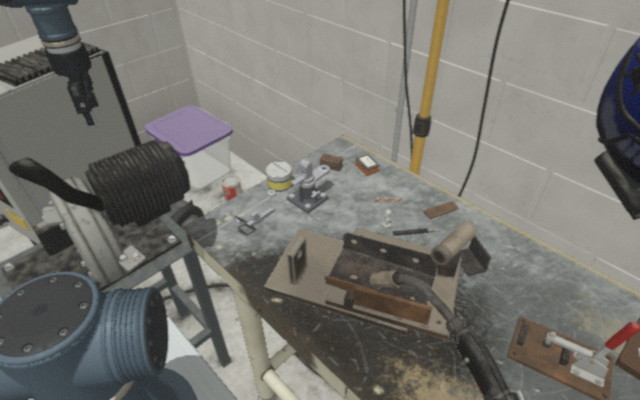

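View pics/side0.png

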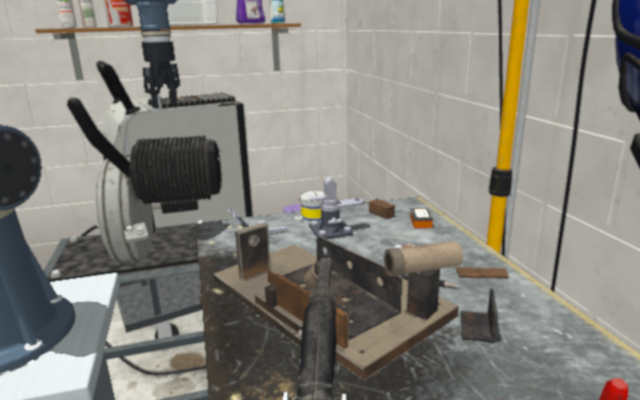

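View pics/wrist0.png

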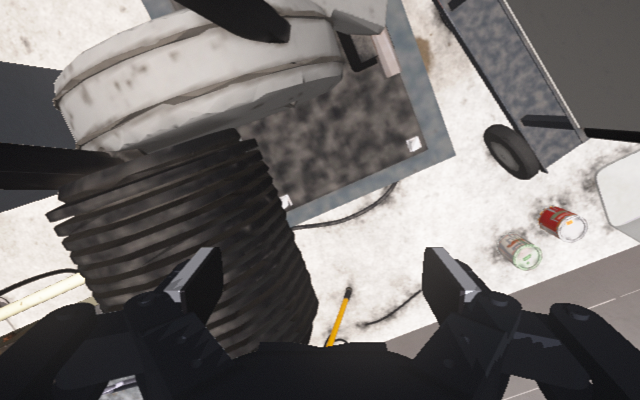

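The scene view shows the stand near (308,190) and the pin near (250,222). I'll get rough positions and zoom in.

```bash
python3 - <<'E'
from h import *
c=cal("scene")
for u,v in [(308,198),(250,222),(279,185),(387,222),(410,232),(440,210),(332,165),(387,200)]: print(u,v,onz(c,u,v,0.0).round(3))
c=cal("side")
for u,v in [(329,229),(240,222),(312,215)]: print(u,v,onz(c,u,v,0.01).round(3))
im=cv2.imread("pics/scene0.png")[140:260,210:370]; cv2.imwrite("pics/s0z.png",cv2.resize(im,None,fx=5,fy=5,interpolation=cv2.INTER_CUBIC))
im=cv2.imread("pics/side0.png")[160:260,210:370]; cv2.imwrite("pics/d0z.png",cv2.resize(im,None,fx=5,fy=5,interpolation=cv2.INTER_CUBIC))
E
```

```text
308 198 [0.593 0.215 0.   ]
250 222 [0.43  0.252 0.   ]
279 185 [0.574 0.31  0.   ]
387 222 [0.669 0.01  0.   ]
410 232 [ 0.682 -0.052  0.   ]
440 210 [ 0.798 -0.059  0.   ]
332 165 [0.74 0.27 0.  ]
387 200 [0.733 0.061 0.   ]
329 229 [0.583 0.204 0.01 ]
240 222 [0.398 0.308 0.01 ]
312 215 [0.567 0.297 0.01 ]
```

View pics/s0z.png

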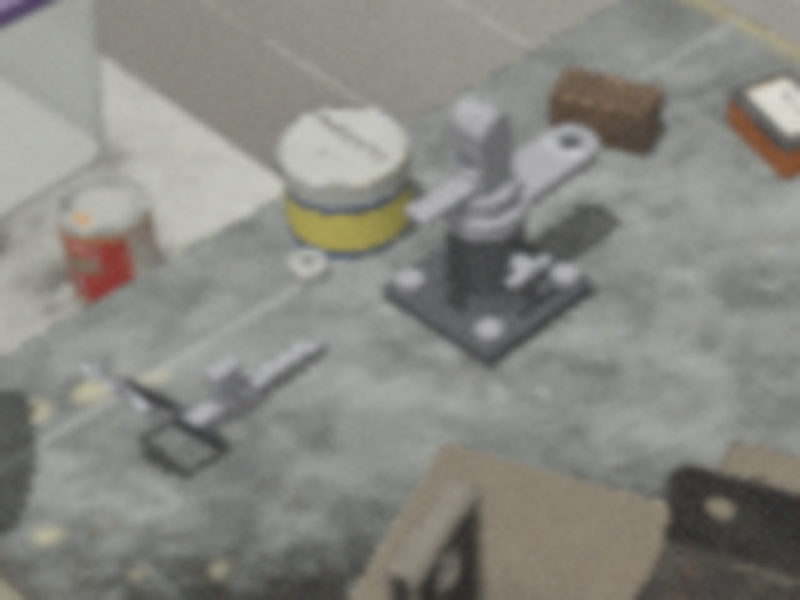

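View pics/d0z.png

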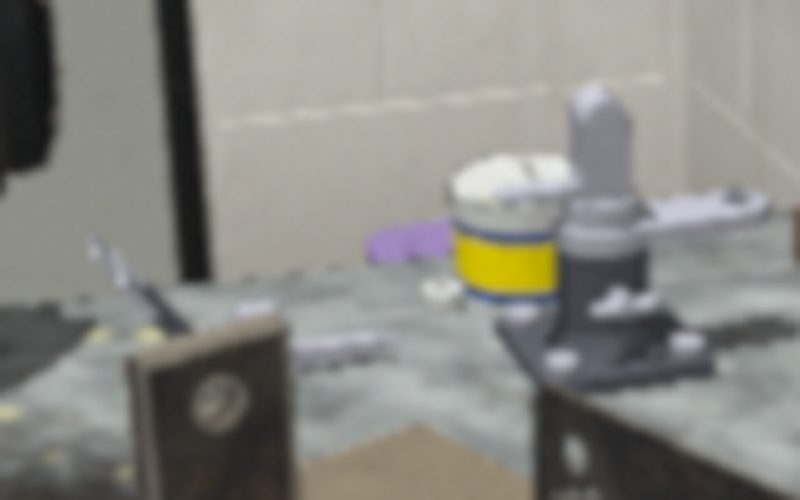

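>>> {"fn": "arm_command", "kwargs": {
  "rows": [
    [[0,0,40],0,-1],
    [[10,-20,10],0,-1],
    [[20,-40,0],0.1,-1],
    [[20,-40,0],0.1,-1],
    [[20,-40,0],0.1,-1],
    [[20,-40,0],0.1,-1],
    [[20,-40,0],0,-1],
    [[20,-40,0],0,-1],
    [[20,-40,0],0,-1],
    [[0,0,0],0,-1],
    [[0,0,0],0,-1]
  ]
}}

```text
t: 1.52
tcp_pos: [0.4092, 0.2679, 0.2919]
tool_rot: [0.015, 1.0, -0.0, -0.001]
force: [-0.2, 0.5, -0.9]
finger_gap: 1.0
```

```bash
python3 - <<'E'
from h import *
s=manip.sense(); print(s["t"],s["tcp_pos"],s["tool_rot"],s["force"])
c=cal("wrist");print("cam",-c[0].T@c[1], c[0][2])
cv2.imwrite("pics/w1.png",manip.snapshot("wrist"))
for p in [(0.43,0.26,0),(0.58,0.215,0.1)]: print(proj(c,p))
E
```

```text
1.525 [0.40915434 0.26787733 0.29189422] [ 1.49959489e-02  9.99887315e-01 -4.06141559e-05 -6.90910260e-04] [-0.16144147  0.46446599 -0.87963571]
cam [0.34370524 0.26950401 0.42357265] [ 0.25839323 -0.00780329 -0.96600831]
(np.float64(316.74213197939304), np.float64(177.50976566489356))
(np.float64(279.96350810841017), np.float64(327.26534201645154))
```

View pics/w1.png

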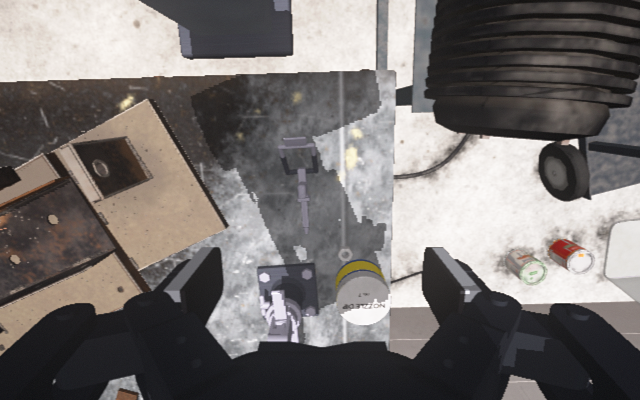

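The wrist view has the pin around (303,190), pointing down the image (world +x), and the stand at (285,305). I'll zoom in on both.

```bash
python3 - <<'E'
from h import *
im=cv2.imread("pics/w1.png")
cv2.imwrite("pics/w1z.png",cv2.resize(im[125:245,250:360],None,fx=5,fy=5,interpolation=cv2.INTER_CUBIC))
E
```

```text
(no output)
```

View pics/w1z.png

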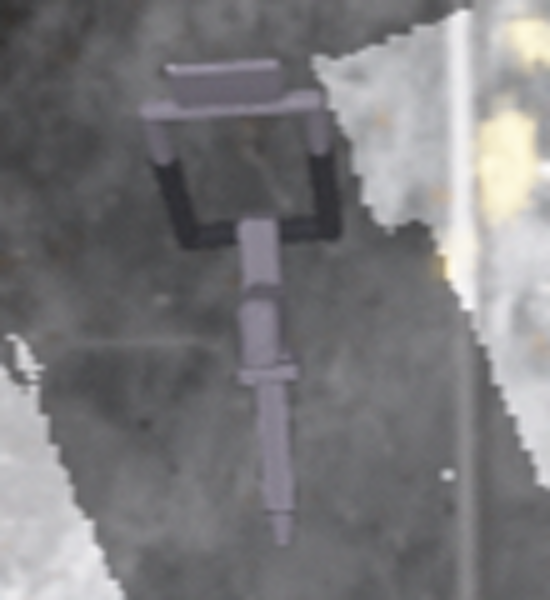

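>>> {"fn": "arm_command", "kwargs": {
  "rows": [
    [[0,0,-20],0,-1],
    [[0,10,-30],0,-1],
    [[0,0,-20],0,-1],
    [[0,0,0],0,-1],
    [[0,0,0],0,-1]
  ]
}}

```text
t: 2.2
tcp_pos: [0.4098, 0.2792, 0.2229]
tool_rot: [0.014, 1.0, 0.0, 0.0]
force: [-0.3, 0.4, 0.4]
finger_gap: 0.999
```

```bash
python3 - <<'E'
from h import *
import pickle
c=cal("wrist");im=manip.snapshot("wrist");cv2.imwrite("pics/w2.png",im);pickle.dump(c,open("w2.pkl","wb"))
print(manip.sense()["tcp_pos"])
E
```

```text
[0.41013746 0.27909196 0.22319216]
```

View pics/w2.png

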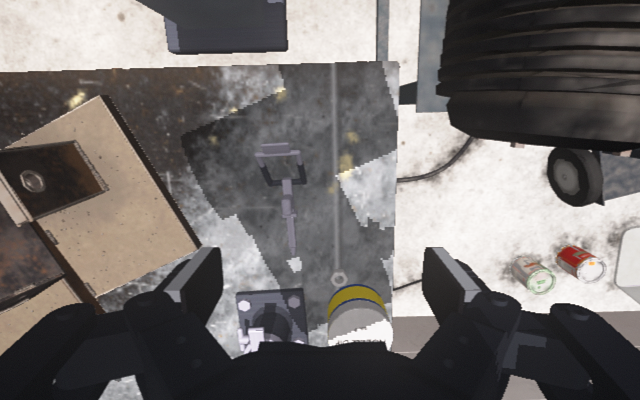

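```bash
python3 - <<'E'
from h import *
im=cv2.imread("pics/w2.png")
z=im[135:270,245:325]
cv2.imwrite("pics/w2a.png",cv2.resize(z[:70],None,fx=8,fy=8,interpolation=cv2.INTER_CUBIC))
cv2.imwrite("pics/w2b.png",cv2.resize(z[60:],None,fx=8,fy=8,interpolation=cv2.INTER_CUBIC))
E
```

```text
(no output)
```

View pics/w2a.png

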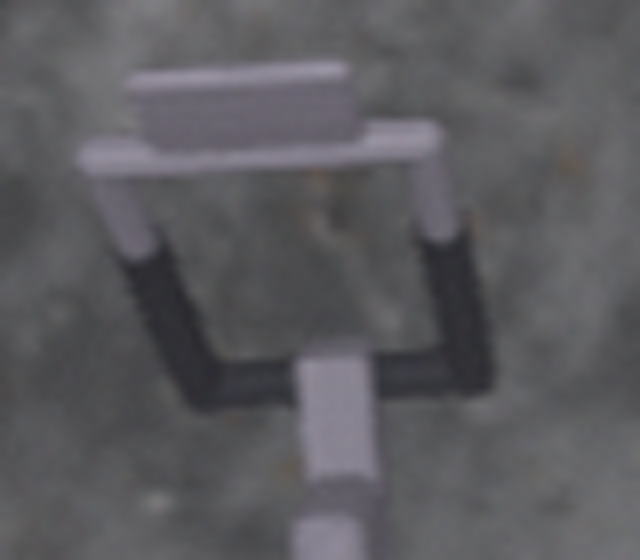

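View pics/w2b.png

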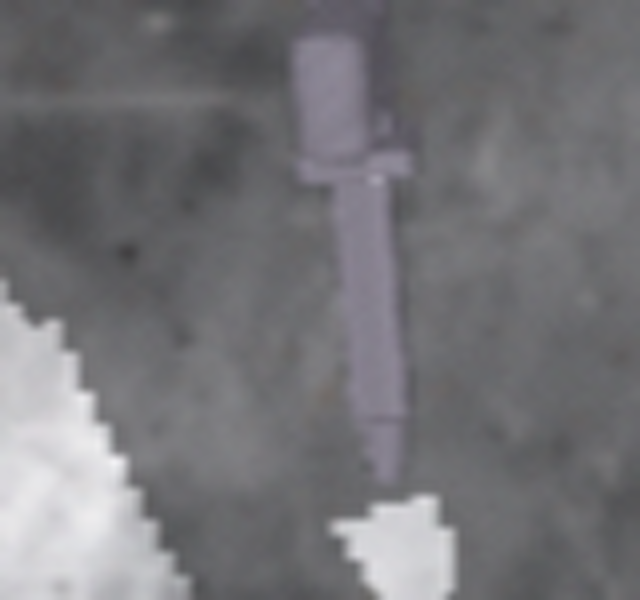

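```bash
python3 - <<'E'
from h import *
import pickle
c=pickle.load(open("w2.pkl","rb"))
f=lambda u,v,z:onz(c,245+u/8,195+v/8,z)
a=f(362,182,.012);b=f(380,415,.012);n=f(387,482,.010);t=f(332,97,.034);tf=f(335,155,.034);tr=f(332,38,.034)
print(a,b,n,np.linalg.norm(b-a),np.arctan2(*(b-a)[[1,0]]),np.arctan2(*(n-a)[[1,0]]));print(t,tf,tr,np.linalg.norm(t[:2]-a[:2]))
for u,v in [(286,291),(306,289.5),(237,295),(235,353)]: print(onz(c,u,v,.01))
E
```

```text
[0.45837306 0.24309552 0.012     ] [0.49250946 0.24380799 0.012     ] [0.50357265 0.24406257 0.01      ] 0.034143840394856094 0.020868083780468363 0.02139182540854315
[0.43967447 0.24232144 0.034     ] [0.44734    0.24227663 0.034     ] [0.43198017 0.24274795 0.034     ] 0.0187146056845075
[0.54842733 0.23324311 0.01      ]
[0.54712377 0.25654506 0.01      ]
[0.55206036 0.17585953 0.01      ]
[0.63197564 0.16585424 0.01      ]
```

>>> {"fn": "arm_command", "kwargs": {
  "rows": [
    [[-10,-20,-30],0,-1],
    [[-10,-20,-30],0,-1],
    [[0,0,0],0,-1],
    [[0,0,0],0,-1],
    [[0,0,0],0,-1]
  ]
}}

```text
t: 2.88
tcp_pos: [0.3916, 0.2394, 0.1637]
tool_rot: [0.014, 1.0, 0.001, 0.002]
force: [0.0, 0.5, 0.1]
finger_gap: 1.001
```

```bash
python3 - <<'E'
from h import *
import pickle
c=cal("wrist");im=manip.snapshot("wrist");cv2.imwrite("pics/w3.png",im);pickle.dump(c,open("w3.pkl","wb"))
print(manip.sense()["tcp_pos"])
for p in [(.459,.243,.012),(.44,.243,.034),(.504,.244,.01)]: print(proj(c,p))
E
```

```text
[0.3912745  0.23932778 0.16351581]
(np.float64(328.07026541977564), np.float64(255.74738988613538))
(np.float64(328.0367897099403), np.float64(246.41651898650505))
(np.float64(330.15818299156007), np.float64(297.46116092642654))
```

View pics/w3.png

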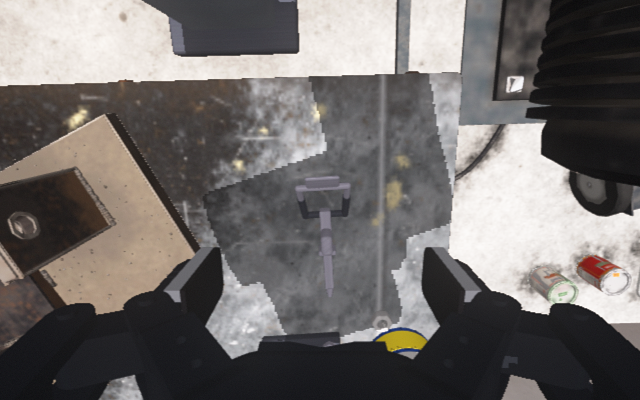

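```bash
python3 - <<'E'
from h import *
im=cv2.imread("pics/w3.png")
cv2.imwrite("pics/w3z.png",cv2.resize(im[170:300,285:365],None,fx=6,fy=6,interpolation=cv2.INTER_CUBIC)[:600*800])
cv2.imwrite("pics/w3z.png",cv2.resize(im[222:297,290:360],None,fx=8,fy=8,interpolation=cv2.INTER_CUBIC))
E
```

```text
(no output)
```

View pics/w3z.png

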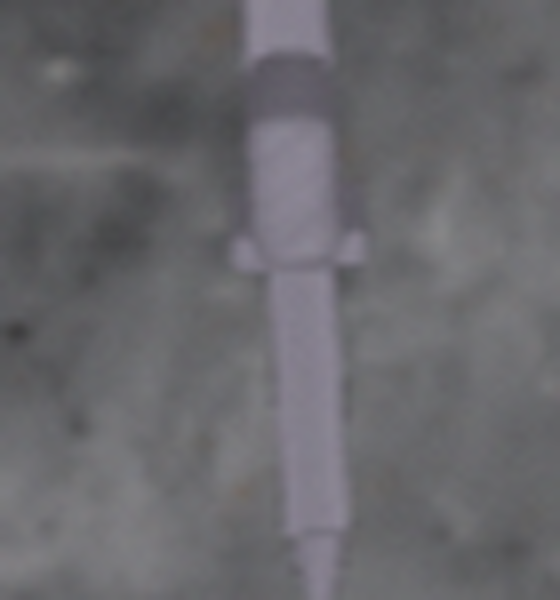

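```bash
python3 - <<'E'
from h import *
import pickle
c2=pickle.load(open("w2.pkl","rb"));c3=pickle.load(open("w3.pkl","rb"))
f2=lambda u,v:(245+u/8,195+v/8)
f3=lambda u,v:(290+u/8,222+v/8)
P={"tabrear":((332,38),(291,118),.034),"tabfront":((333,157),(292,267),.034),"shoulder":((381,415),(317,532),.012),"shank0":((362,182),(305,270),.012)}
for k,(a,b,z) in P.items():
    print(k,tri([ray(c2,*f2(*a)),ray(c3,*f3(*b))]), onz(c2,*f2(*a),z),onz(c3,*f3(*b),z))
a,b=onz(c3,*f3(305,270),.012),onz(c3,*f3(317,532),.012);print(np.arctan2(*(b-a)[[1,0]]))
E
```

```text
tabrear (array([0.43392402, 0.24188384, 0.02708896]), [np.float64(0.0655022099195211), np.float64(0.06550220991952531)]) [0.43198017 0.24274795 0.034     ] [0.43117505 0.24180967 0.034     ]
tabfront (array([0.44770979, 0.24177258, 0.03449959]), [np.float64(0.3853825556953717), np.float64(0.38538255569528235)]) [0.44759859 0.24200892 0.034     ] [0.44823368 0.24149116 0.034     ]
shoulder (array([0.49219628, 0.24386431, 0.01315082]), [np.float64(0.25865153072926583), np.float64(0.25865153072926106)]) [0.49251331 0.2439469  0.012     ] [0.49307301 0.24368039 0.012     ]
shank0 (array([0.45775601, 0.24318628, 0.01430463]), [np.float64(0.21232274702657936), np.float64(0.21232274702661086)]) [0.45837306 0.24309552 0.012     ] [0.45900411 0.24305068 0.012     ]
0.018481522846243395
```

>>> {"fn": "arm_command", "kwargs": {
  "rows": [
    [[0,0,40],0,-1],
    [[20,0,40],0,-1],
    [[40,-10,40],0,0],
    [[40,-10,20],0.05,1],
    [[40,-10,0],0,1],
    [[40,0,0],0,1],
    [[0,0,0],0,1],
    [[0,0,0],0,1]
  ]
}}

```text
t: 3.92
tcp_pos: [0.5691, 0.2087, 0.3023]
tool_rot: [-0.011, 1.0, 0.0, -0.001]
force: [0.1, -0.0, -0.8]
finger_gap: 0.003
```

```bash
python3 - <<'E'
from h import *
import pickle
c=cal("wrist");im=manip.snapshot("wrist");cv2.imwrite("pics/w4.png",im);pickle.dump(c,open("w4.pkl","wb"))
print(manip.sense()["tcp_pos"])
E
```

```text
[0.56869806 0.20875963 0.30240108]
```

View pics/w4.png

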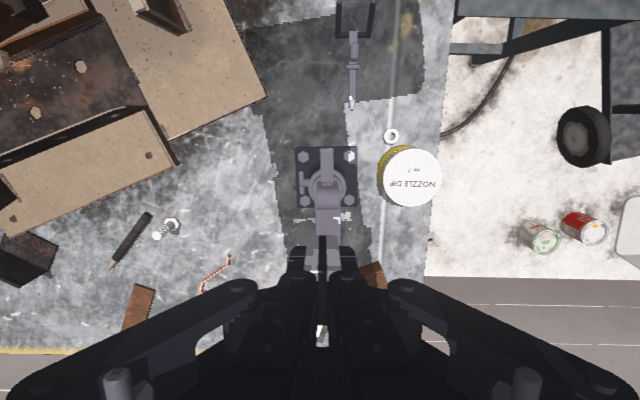

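>>> {"fn": "arm_command", "kwargs": {
  "rows": [
    [[0,25,0],0,1],
    [[0,25,0],0,1],
    [[0,0,0],0,1],
    [[0,0,0],0,1],
    [[0,0,0],0,1]
  ]
}}

```text
t: 4.6
tcp_pos: [0.5695, 0.2577, 0.3024]
tool_rot: [-0.01, 1.0, -0.0, -0.0]
force: [0.3, 1.0, 0.0]
finger_gap: -0.0
```

```bash
python3 - <<'E'
from h import *
import pickle
c=cal("wrist");im=manip.snapshot("wrist");cv2.imwrite("pics/w5.png",im);pickle.dump(c,open("w5.pkl","wb"))
print(manip.sense()["tcp_pos"],manip.sense()["tool_rot"])
E
```

```text
[0.56968759 0.25764886 0.30242763] [-1.01799020e-02  9.99948171e-01 -1.42899327e-04 -6.41269193e-05]
```

View pics/w5.png

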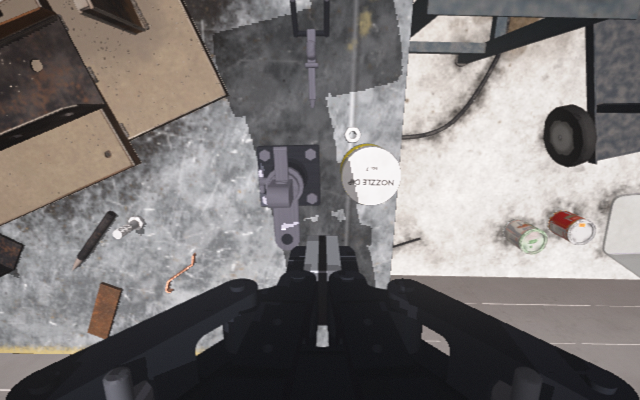

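Both views show the foot plate, around (325,177) in w4 and (288,175) in w5. Zooming in.

```bash
python3 - <<'E'
from h import *
a=cv2.imread("pics/w4.png")[138:228,280:370];b=cv2.imread("pics/w5.png")[138:228,245:335]
cv2.imwrite("pics/w4z.png",cv2.resize(a,None,fx=6.5,fy=6.5,interpolation=cv2.INTER_CUBIC))
cv2.imwrite("pics/w5z.png",cv2.resize(b,None,fx=6.5,fy=6.5,interpolation=cv2.INTER_CUBIC))
E
```

```text
(no output)
```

View pics/w4z.png

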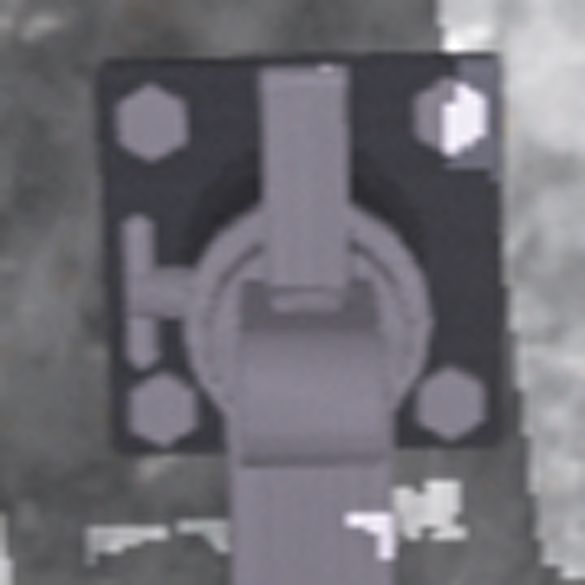

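View pics/w5z.png

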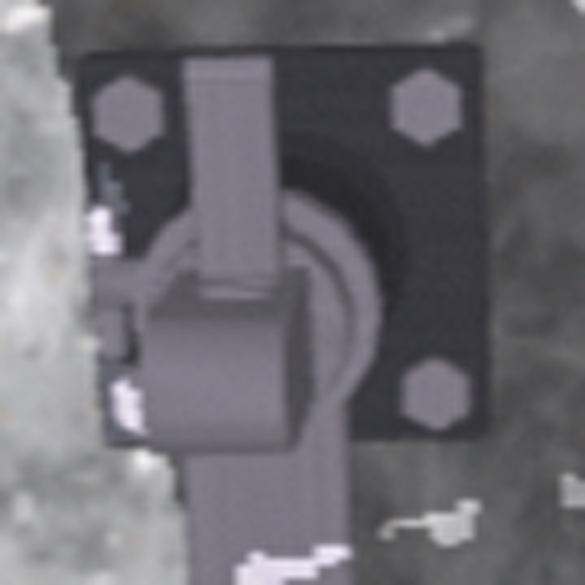

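```bash
python3 - <<'E'
from h import *
import pickle
c4=pickle.load(open("w4.pkl","rb"));c5=pickle.load(open("w5.pkl","rb"))
f4=lambda u,v:(280+(u+.5)/6.5-.5,138+(v+.5)/6.5-.5)
f5=lambda u,v:(245+(u+.5)/6.5-.5,138+(v+.5)/6.5-.5)
for nm,c,f,L in [("w4",c4,f4,[(100,60),(500,52),(115,453),(497,445)]),("w5",c5,f5,[(85,52),(482,45),(490,438)])]:
    P=[onz(c,*f(*p),.01)[:2] for p in L]; print(nm,np.round(P,4))
    print(" len",np.linalg.norm(P[1]-P[0]),"yaw",-np.arctan2(*(P[1]-P[0])))
    ctr=np.mean(P,0) if len(P)==4 else (P[0]+P[2])/2; print(" ctr",ctr)
print("ledge",tri([ray(c4,*f4(262,70)),ray(c5,*f5(183,58))]),tri([ray(c4,*f4(350,68)),ray(c5,*f5(272,57))]))
print("ledge@z",[onz(c4,*f4(u,v),.09).round(4) for u,v in [(262,70),(350,68),(266,283),(346,281)]])
print("crest mid w4/w5 at .13", onz(c4,*f4(313,385),.13), onz(c5,*f5(215,375),.13))
print("post faces y", tri([ray(c4,*f4(240,380)),ray(c5,*f5(145,370))]),tri([ray(c4,*f4(387,375)),ray(c5,*f5(290,365))]))
E
```

```text
w4 [[0.5514 0.1736]
 [0.5482 0.2516]
 [0.6314 0.1767]
 [0.628  0.2549]]
 len 0.07806230827341151 yaw 0.04139457616979896
 ctr [0.58974634 0.21421815]
w5 [[0.5515 0.1752]
 [0.5486 0.2526]
 [0.6283 0.2557]]
 len 0.07746913450768673 yaw 0.03810538713079545
 ctr [0.58992058 0.21543594]
ledge (array([0.54354848, 0.20559304, 0.08764884]), [np.float64(0.11948741290769252), np.float64(0.1194874129077655)]) (array([0.54314111, 0.21967034, 0.08651839]), [np.float64(0.036248552844373554), np.float64(0.03624855284458409)])
ledge@z [array([0.5434, 0.2056, 0.09  ]), array([0.5428, 0.2195, 0.09  ]), array([0.5779, 0.2069, 0.09  ]), array([0.5773, 0.2199, 0.09  ])]
crest mid w4/w5 at .13 [0.58427462 0.21408735 0.13      ] [0.58440008 0.21559429 0.13      ]
post faces y (array([0.58717437, 0.2032997 , 0.11720193]), [np.float64(0.04713138183090764), np.float64(0.047131381831115184)]) (array([0.58544466, 0.22545155, 0.11905405]), [np.float64(0.06051234649770025), np.float64(0.060512346497874604)])
```

>>> {"fn": "arm_command", "kwargs": {
  "rows": [
    [[10,-20,0],0,1],
    [[10,-23,-20],0,1],
    [[0,0,-40],0,1],
    [[0,0,-40],0,1],
    [[0,0,-30],0,1],
    [[0,0,-15],0,1],
    [[0,0,0],0,1],
    [[0,0,0],0,1],
    [[0,0,0],0,1]
  ]
}}

```text
t: 5.78
tcp_pos: [0.5908, 0.2156, 0.1588]
tool_rot: [-0.011, 1.0, 0.0, 0.001]
force: [0.0, 0.5, 0.2]
finger_gap: 0.0
```

>>> {"fn": "arm_command", "kwargs": {
  "rows": [
    [[0,0,-3],0,1],
    [[0,0,-3],0,1],
    [[0,0,-2],0,1],
    [[0,0,-2],0,1],
    [[0,0,0],0,1]
  ]
}}

```text
t: 6.4
tcp_pos: [0.5897, 0.2154, 0.147]
tool_rot: [-0.011, 1.0, -0.0, -0.0]
force: [-0.9, -0.1, 0.4]
finger_gap: -0.002
```

>>> {"fn": "arm_command", "kwargs": {
  "rows": [
    [[0,0,-1],0,1],
    [[0,0,-1],0,1],
    [[0,0,-1],0,1],
    [[0,0,0],0,1]
  ]
}}

```text
t: 6.9
tcp_pos: [0.5898, 0.2154, 0.1442]
tool_rot: [-0.011, 1.0, -0.0, -0.0]
force: [-0.2, -0.5, 0.1]
finger_gap: 0.001
```

>>> {"fn": "arm_command", "kwargs": {
  "rows": [
    [[0,0,-1],0,1],
    [[0,0,-1],0,1],
    [[0,0,0],0,1]
  ]
}}

```text
t: 7.28
tcp_pos: [0.5897, 0.2154, 0.1422]
tool_rot: [-0.011, 1.0, -0.0, -0.0]
force: [-0.8, -0.7, 0.2]
finger_gap: -0.003
```

>>> {"fn": "arm_command", "kwargs": {
  "rows": [
    [[0,0,-1],0,1],
    [[0,0,-1],0,1],
    [[0,0,0],0,1]
  ]
}}

```text
t: 7.65
tcp_pos: [0.5897, 0.2154, 0.1402]
tool_rot: [-0.011, 1.0, -0.0, -0.0]
force: [-0.0, -0.1, -0.6]
finger_gap: -0.001
```

>>> {"fn": "arm_command", "kwargs": {
  "rows": [
    [[0,0,-1],0,1],
    [[0,0,0],0,1]
  ]
}}

```text
t: 7.9
tcp_pos: [0.5898, 0.2154, 0.1392]
tool_rot: [-0.011, 1.0, -0.0, -0.0]
force: [-0.4, -1.0, -0.5]
finger_gap: -0.003
```

>>> {"fn": "arm_command", "kwargs": {
  "rows": [
    [[0,0,-1],0,1],
    [[0,0,0],0,1]
  ]
}}

```text
t: 8.15
tcp_pos: [0.5898, 0.2154, 0.1382]
tool_rot: [-0.011, 1.0, -0.0, -0.0]
force: [0.0, 0.2, -1.2]
finger_gap: -0.002
```

>>> {"fn": "arm_command", "kwargs": {
  "rows": [
    [[0,0,-0.6],0,1],
    [[0,0,0],0,1]
  ]
}}

```text
t: 8.4
tcp_pos: [0.5898, 0.2154, 0.1377]
tool_rot: [-0.011, 1.0, -0.0, -0.0]
force: [0.6, 0.3, -1.0]
finger_gap: 0.001
```

>>> {"fn": "arm_command", "kwargs": {
  "rows": [
    [[0,0,-0.6],0,1],
    [[0,0,0],0,1]
  ]
}}

```text
t: 8.65
tcp_pos: [0.5898, 0.2154, 0.137]
tool_rot: [-0.011, 1.0, -0.0, -0.0]
force: [-0.4, 0.6, -0.7]
finger_gap: -0.003
```

>>> {"fn": "arm_command", "kwargs": {
  "rows": [
    [[0,0,-0.7],0,1],
    [[0,0,0],0,1]
  ]
}}

```text
t: 8.9
tcp_pos: [0.5898, 0.2154, 0.1363]
tool_rot: [-0.011, 1.0, -0.0, -0.0]
force: [-0.1, -0.6, -0.0]
finger_gap: 0.001
```

>>> {"fn": "arm_command", "kwargs": {
  "rows": [
    [[0,0,-0.7],0,1],
    [[0,0,0],0,1]
  ]
}}

```text
t: 9.15
tcp_pos: [0.5898, 0.2154, 0.1356]
tool_rot: [-0.011, 1.0, -0.0, -0.0]
force: [-0.5, -0.1, 0.5]
finger_gap: -0.001
```

>>> {"fn": "arm_command", "kwargs": {
  "rows": [
    [[0,0,-0.6],0,1],
    [[0,0,0],0,1]
  ]
}}

```text
t: 9.4
tcp_pos: [0.5899, 0.2154, 0.1355]
tool_rot: [-0.011, 1.0, 0.0, 0.0]
force: [-0.7, -0.2, 1.7]
finger_gap: 0.003
```

>>> {"fn": "arm_command", "kwargs": {
  "rows": [
    [[0,0,-0.6],0,1],
    [[0,0,0],0,1]
  ]
}}

```text
t: 9.65
tcp_pos: [0.5899, 0.2155, 0.1354]
tool_rot: [-0.011, 1.0, 0.0, 0.0]
force: [-1.6, -0.6, 5.4]
finger_gap: -0.002
```

```bash
python3 - <<'E'
from h import *
im=manip.snapshot("side");z=im[160:260,250:370]; cv2.imwrite("pics/d1z.png",cv2.resize(z,None,fx=6,fy=6,interpolation=cv2.INTER_CUBIC))
E
```

```text
(no output)
```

View pics/d1z.png

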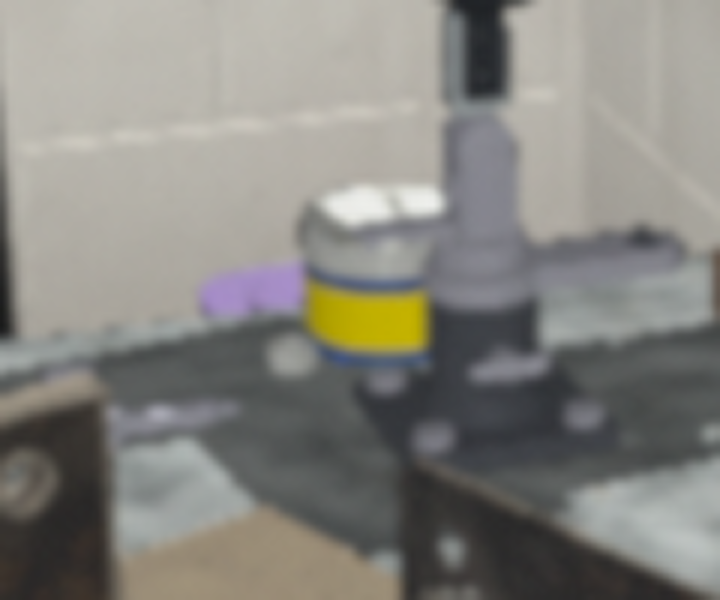

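Contact is clear: at TCP z = 0.1355 the force climbs to 5 N. That puts the crest at about 0.1245 and the hole at about 0.0945. Next is the pin.

>>> {"fn": "arm_command", "kwargs": {
  "rows": [
    [[0,0,15],0,1],
    [[0,0,40],0,0],
    [[-40,6,10],0,0],
    [[-40,7,0],0,0],
    [[-40,7,0],0,0],
    [[-31,7,0],0,0],
    [[0,0,-30],0,0],
    [[0,0,-30],0,0],
    [[0,0,0],0,0],
    [[0,0,0],0,0]
  ]
}}

```text
t: 10.95
tcp_pos: [0.4397, 0.2426, 0.1404]
tool_rot: [-0.011, 1.0, 0.0, 0.001]
force: [-0.6, -0.0, -0.1]
finger_gap: 0.499
```

```bash
python3 - <<'E'
from h import *
c=cal("wrist");im=manip.snapshot("wrist");cv2.imwrite("pics/w6.png",im)
s=manip.sense();print(s["tcp_pos"],s["tool_rot"],s["finger_gap"])
for p in [(.440,.2422,.034),(.457,.2427,.012)]: print(proj(c,p))
E
```

```text
[0.43987859 0.24267875 0.14068308] [-1.05496710e-02  9.99943585e-01  3.36649890e-04  1.19036789e-03] 0.4998461226760055
(np.float64(321.8449913060407), np.float64(199.75044203994287))
(np.float64(322.0240795563897), np.float64(212.53483815366494))
```

View pics/w6.png

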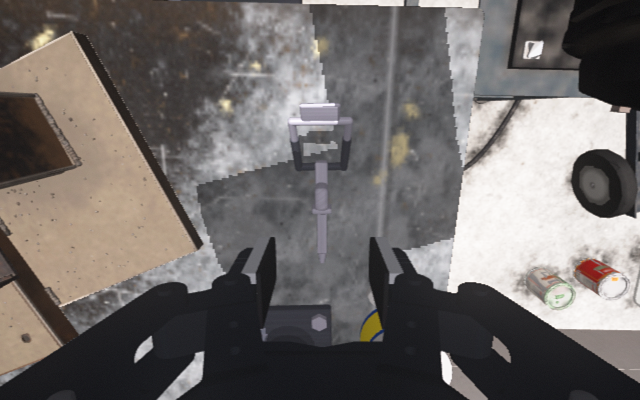

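>>> {"fn": "arm_command", "kwargs": {
  "rows": [
    [[-1,0,-40],0,0],
    [[0,0,-30],0,0],
    [[0,0,-20],0,0],
    [[0,0,-10],0,0],
    [[0,0,0],0,0],
    [[0,0,0],0,0]
  ]
}}

```text
t: 11.75
tcp_pos: [0.4386, 0.2426, 0.0404]
tool_rot: [-0.011, 1.0, 0.0, 0.001]
force: [-0.1, 0.9, -0.2]
finger_gap: 0.5
```

```bash
python3 - <<'E'
from h import *
im=manip.snapshot("wrist");cv2.imwrite("pics/w7.png",im)
s=manip.sense();print(s["tcp_pos"],s["tool_rot"],s["finger_gap"])
E
```

```text
[0.43855321 0.24264592 0.04046977] [-1.06087565e-02  9.99943187e-01  2.81285455e-04  9.98582158e-04] 0.49970384090272285
```

View pics/w7.png

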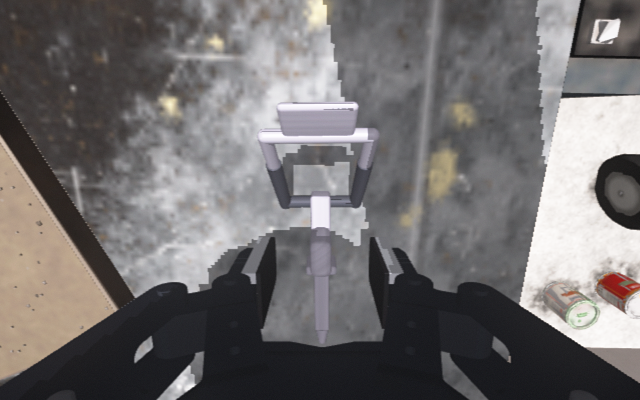

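>>> {"fn": "arm_command", "kwargs": {
  "rows": [
    [[0,0,-14],0,0],
    [[0,0,-10],0,0],
    [[0,0,0],0,0],
    [[0,0,0],0,0]
  ]
}}

```text
t: 12.3
tcp_pos: [0.4377, 0.2424, 0.0152]
tool_rot: [-0.011, 1.0, -0.0, -0.0]
force: [0.5, -0.0, 1.4]
finger_gap: 0.502
```

>>> {"fn": "arm_command", "kwargs": {
  "squeeze": 40,
  "rows": [
    [[0,0,0],0,0.5],
    [[0,0,0],0,1],
    [[0,0,0],0,1],
    [[0,0,0],0,1],
    [[0,0,0],0,1],
    [[0,0,0],0,1]
  ]
}}

```text
t: 13.05
tcp_pos: [0.438, 0.2425, 0.0158]
tool_rot: [-0.011, 1.0, 0.0, 0.0]
force: [0.1, 0.7, 5.1]
finger_gap: 0.109
```

```bash
python3 - <<'E'
from h import *
im=manip.snapshot("wrist");cv2.imwrite("pics/w8.png",im)
s=manip.sense();print(s["tcp_pos"],s["tool_rot"],s["finger_gap"],s["force"])
E
```

```text
[0.43801536 0.24246976 0.01581945] [-1.05714631e-02  9.99944074e-01  8.94055931e-05  2.92193222e-04] 0.11010782993138818 [-0.77631345  0.36012602  4.87482981]
```

View pics/w8.png

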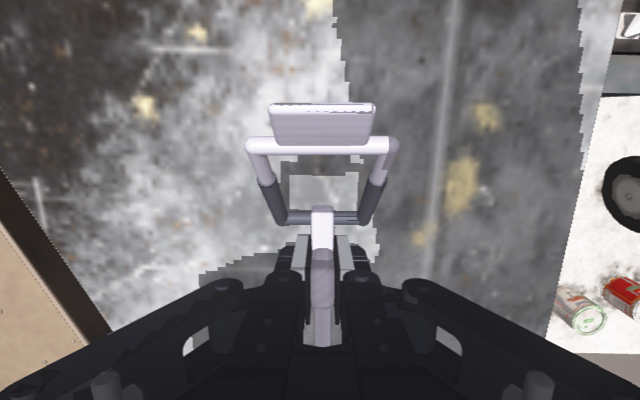

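>>> {"fn": "arm_command", "kwargs": {
  "squeeze": 60,
  "rows": [
    [[0,0,5],0,1],
    [[0,0,15],0,1],
    [[0,0,30],0,1],
    [[0,0,40],0,1],
    [[15,-8,10],0.02,1],
    [[20,-12,0],0,1],
    [[15,-8,0],0,1],
    [[5,-4,0],0,1],
    [[0,0,0],0,1],
    [[0,0,0],0,1]
  ]
}}

```text
t: 14.35
tcp_pos: [0.4917, 0.2104, 0.1149]
tool_rot: [-0.021, 1.0, -0.0, -0.001]
force: [-0.0, 1.3, -3.1]
finger_gap: 0.103
```

```bash
python3 - <<'E'
from h import *
s=manip.sense();print(s["tcp_pos"],s["tool_rot"],s["finger_gap"],s["force"],s["ft_torque"])
im=manip.snapshot("wrist");cv2.imwrite("pics/w9.png",im)
im=manip.snapshot("side");z=im[150:250,230:370]; cv2.imwrite("pics/d2z.png",cv2.resize(z,None,fx=5.5,fy=5.5,interpolation=cv2.INTER_CUBIC))
im=manip.snapshot("scene");z=im[130:240,230:370]; cv2.imwrite("pics/s2z.png",cv2.resize(z,None,fx=5.4,fy=5.4,interpolation=cv2.INTER_CUBIC))
E
```

```text
[0.49174149 0.21038937 0.11488463] [-2.06084541e-02  9.99786943e-01 -1.37641415e-04 -1.15798075e-03] 0.10261963978209858 [-0.03819846  1.33722229 -3.10766976] [-0.02087459  0.02528163 -0.05235817]
```

View pics/w9.png

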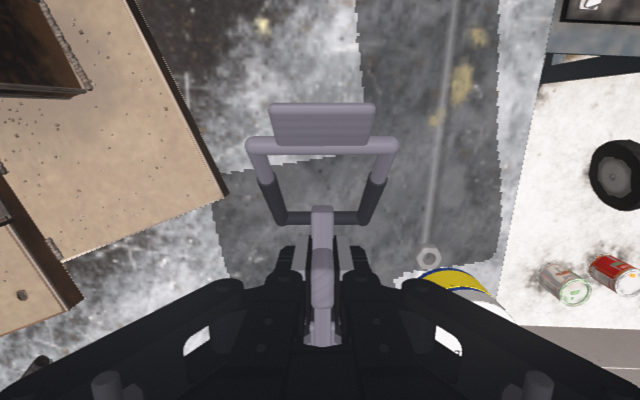

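View pics/d2z.png

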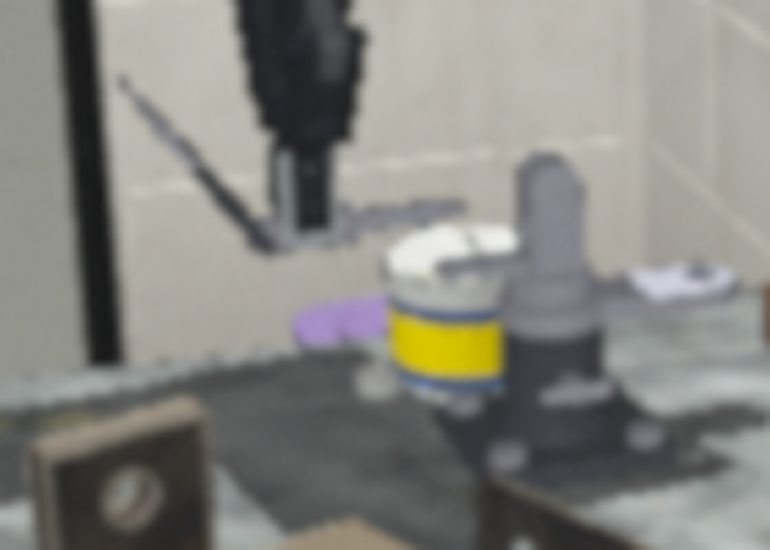

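View pics/s2z.png

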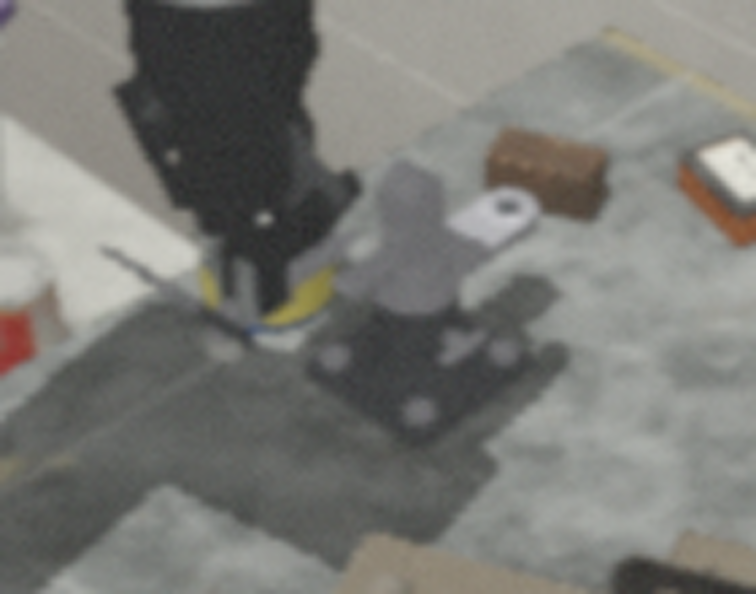

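```bash
python3 - <<'E'
from h import *
c=cal("side");d=cal("scene")
T=np.array([.4917,.2104,.1149]);x=np.array([np.cos(.04),np.sin(.04),0])
O=T+.019*x+[0,0,-.0078]
def sh(p):
    u,v=proj(c,p);return round((u-230)*5.5),round((v-150)*5.5)
print("tip",sh(O+.046*x),"tiptop",sh(O+.046*x+[0,0,.002]),"mid10",sh(O+.01*x),"shank36 top/bot",sh(O+.036*x+[0,0,.004]),sh(O+.036*x-[0,0,.004]))
S=np.array([.590,.2145,0])
print("crest",sh(S+[0,0,.1245]),"ledge front",sh(S-.047*x+[0,0,.0855]),"ledge back",sh(S-.014*x+[0,0,.0855]),"postbot",sh(S+[0,0,.078]))
E
```

```text
tip (469, 207) tiptop (469, 202) mid10 (380, 218) shank36 top/bot (444, 200) (445, 220)
crest (549, 154) ledge front (437, 263) ledge back (517, 253) postbot (551, 266)
```

>>> {"fn": "arm_command", "kwargs": {
  "rows": [
    [[0,0,-6],0,1],
    [[0,0,-6],0,1],
    [[0,0,0],0,1],
    [[0,0,0],0,1]
  ]
}}

```text
t: 15.0
tcp_pos: [0.4928, 0.2104, 0.1034]
tool_rot: [-0.021, 1.0, -0.0, -0.0]
force: [-0.5, 0.5, -1.8]
finger_gap: 0.104
```

>>> {"fn": "arm_command", "kwargs": {
  "rows": [
    [[5,0.2,-0.8],0,1],
    [[5,0.2,0],0,1],
    [[5,0.2,0],0,1],
    [[3,0.1,0],0,1],
    [[0,0,0],0,1]
  ]
}}

```text
t: 15.62
tcp_pos: [0.5111, 0.2111, 0.1027]
tool_rot: [-0.021, 1.0, 0.0, 0.0]
force: [0.5, -0.1, -1.6]
finger_gap: 0.107
```

>>> {"fn": "arm_command", "kwargs": {
  "rows": [
    [[2,0.1,0],0,1],
    [[2,0.1,0],0,1],
    [[2,0.1,0],0,1],
    [[0,0,0],0,1]
  ]
}}

```text
t: 16.12
tcp_pos: [0.517, 0.2114, 0.1027]
tool_rot: [-0.021, 1.0, 0.0, 0.0]
force: [-0.2, -1.0, -2.5]
finger_gap: 0.108
```

>>> {"fn": "arm_command", "kwargs": {
  "rows": [
    [[2,0.1,0],0,1],
    [[2,0.1,0],0,1],
    [[0,0,0],0,1]
  ]
}}

```text
t: 16.5
tcp_pos: [0.5211, 0.2116, 0.1027]
tool_rot: [-0.021, 1.0, 0.0, 0.0]
force: [-0.6, -0.3, -1.7]
finger_gap: 0.101
```

```bash
python3 - <<'E'
from h import *
im=manip.snapshot("wrist");cv2.imwrite("pics/w10.png",im)
im=manip.snapshot("side");z=im[150:230,270:370]; cv2.imwrite("pics/d3z.png",cv2.resize(z,None,fx=7,fy=7,interpolation=cv2.INTER_CUBIC))
im=manip.snapshot("scene");z=im[150:220,260:350]; cv2.imwrite("pics/s3z.png",cv2.resize(z,None,fx=7,fy=7,interpolation=cv2.INTER_CUBIC))
E
```

```text
(no output)
```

View pics/d3z.png

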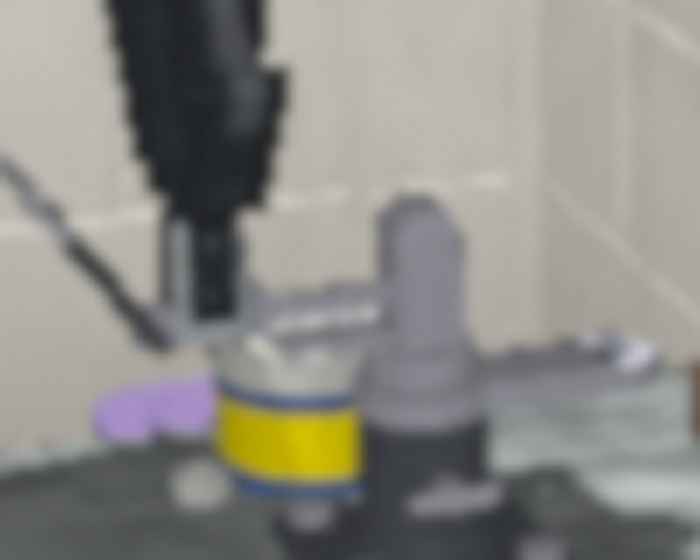

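View pics/s3z.png

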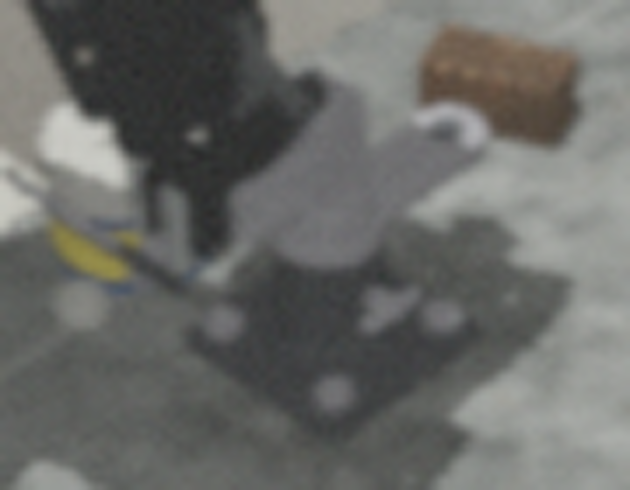

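>>> {"fn": "arm_command", "kwargs": {
  "rows": [
    [[1.5,0.1,0],0,1],
    [[1.5,0,0],0,1],
    [[0,0,0],0,1]
  ]
}}

```text
t: 17.02
tcp_pos: [0.5241, 0.2117, 0.1027]
tool_rot: [-0.021, 1.0, 0.0, 0.0]
force: [-0.5, 0.2, -3.2]
finger_gap: 0.104
```

>>> {"fn": "arm_command", "kwargs": {
  "rows": [
    [[1.5,0.1,0],0,1],
    [[1.5,0,0],0,1],
    [[0,0,0],0,1]
  ]
}}

```text
t: 17.4
tcp_pos: [0.5271, 0.2118, 0.1028]
tool_rot: [-0.021, 1.0, 0.0, 0.0]
force: [-0.6, 0.5, -2.0]
finger_gap: 0.106
```

>>> {"fn": "arm_command", "kwargs": {
  "rows": [
    [[1.5,0.1,0],0,1],
    [[1.5,0.1,0],0,1],
    [[0,0,0],0,1]
  ]
}}

```text
t: 17.77
tcp_pos: [0.53, 0.212, 0.1027]
tool_rot: [-0.021, 1.0, 0.0, 0.0]
force: [0.2, -0.5, -0.9]
finger_gap: 0.105
```

>>> {"fn": "arm_command", "kwargs": {
  "rows": [
    [[2,0.1,0],0,1],
    [[2,0.1,0],0,1],
    [[2,0.1,0],0,1],
    [[0,0,0],0,1]
  ]
}}

```text
t: 18.27
tcp_pos: [0.5361, 0.2123, 0.1027]
tool_rot: [-0.021, 1.0, 0.0, 0.0]
force: [0.6, 0.3, -2.3]
finger_gap: 0.104
```

>>> {"fn": "arm_command", "kwargs": {
  "rows": [
    [[2,0.1,0],0,1],
    [[2,0.1,0],0,1],
    [[2,0.1,0],0,1],
    [[0,0,0],0,1]
  ]
}}

```text
t: 18.77
tcp_pos: [0.5421, 0.2126, 0.1027]
tool_rot: [-0.021, 1.0, 0.0, 0.0]
force: [0.3, -1.6, -0.8]
finger_gap: 0.103
```

>>> {"fn": "arm_command", "kwargs": {
  "rows": [
    [[2,0.1,0],0,1],
    [[2,0.1,0],0,1],
    [[2,0.1,0],0,1],
    [[0,0,0],0,1]
  ]
}}

```text
t: 19.27
tcp_pos: [0.5481, 0.2129, 0.1027]
tool_rot: [-0.021, 1.0, 0.0, 0.0]
force: [-1.3, -0.3, -2.2]
finger_gap: 0.105
```

>>> {"fn": "arm_command", "kwargs": {
  "rows": [
    [[2,0.1,0],0,1],
    [[2,0.1,0],0,1],
    [[2,0.1,0],0,1],
    [[2,0.1,0],0,1],
    [[0,0,0],0,1]
  ]
}}

```text
t: 19.9
tcp_pos: [0.5561, 0.2133, 0.1027]
tool_rot: [-0.021, 1.0, 0.0, 0.0]
force: [0.5, -0.5, -1.7]
finger_gap: 0.107
```

>>> {"fn": "arm_command", "kwargs": {
  "rows": [
    [[1,0,0],0,1],
    [[1,0.1,0],0,1],
    [[0,0,0],0,1]
  ]
}}

```text
t: 20.27
tcp_pos: [0.5579, 0.2134, 0.1027]
tool_rot: [-0.021, 1.0, 0.0, 0.0]
force: [-0.3, 0.2, -2.0]
finger_gap: 0.105
```

>>> {"fn": "arm_command", "kwargs": {
  "rows": [
    [[1,0,0],0,1],
    [[0,0,0],0,1]
  ]
}}

```text
t: 20.52
tcp_pos: [0.5589, 0.2134, 0.1027]
tool_rot: [-0.021, 1.0, 0.0, 0.0]
force: [0.2, 0.7, -1.0]
finger_gap: 0.103
```

>>> {"fn": "arm_command", "kwargs": {
  "rows": [
    [[1,0,0],0,1],
    [[0,0,0],0,1]
  ]
}}

```text
t: 20.78
tcp_pos: [0.56, 0.2134, 0.1027]
tool_rot: [-0.021, 1.0, 0.0, 0.0]
force: [0.6, -0.2, -2.4]
finger_gap: 0.106
```

>>> {"fn": "arm_command", "kwargs": {
  "rows": [
    [[0.7,0,0],0,1],
    [[0,0,0],0,1]
  ]
}}

```text
t: 21.02
tcp_pos: [0.5602, 0.2134, 0.1026]
tool_rot: [-0.021, 1.0, -0.0, -0.0]
force: [-1.0, -0.1, -1.7]
finger_gap: 0.104
```

>>> {"fn": "arm_command", "kwargs": {
  "rows": [
    [[0.7,0,0],0,1],
    [[0,0,0],0,1]
  ]
}}

```text
t: 21.28
tcp_pos: [0.5602, 0.2134, 0.1025]
tool_rot: [-0.021, 1.0, -0.0, -0.001]
force: [-3.7, -0.2, -1.3]
finger_gap: 0.107
```

>>> {"fn": "arm_command", "kwargs": {
  "rows": [
    [[0.7,0,0],0,1],
    [[0,0,0],0,1]
  ]
}}

```text
t: 21.52
tcp_pos: [0.5603, 0.2133, 0.1024]
tool_rot: [-0.021, 1.0, -0.0, -0.002]
force: [-4.9, 0.3, -0.5]
finger_gap: 0.105
```

```bash
python3 - <<'E'
from h import *
im=manip.snapshot("wrist");cv2.imwrite("pics/w11.png",im)
im=manip.snapshot("side");z=im[150:230,270:370]; cv2.imwrite("pics/d4z.png",cv2.resize(z,None,fx=7,fy=7,interpolation=cv2.INTER_CUBIC))
E
```

```text
(no output)
```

View pics/d4z.png

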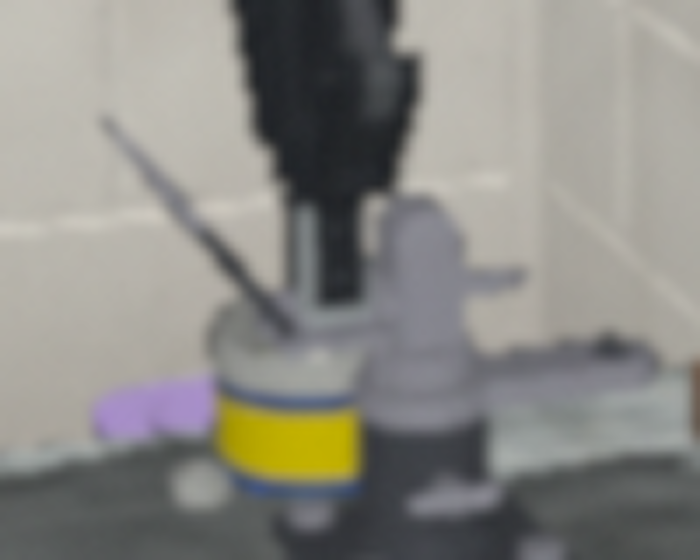

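View pics/w11.png

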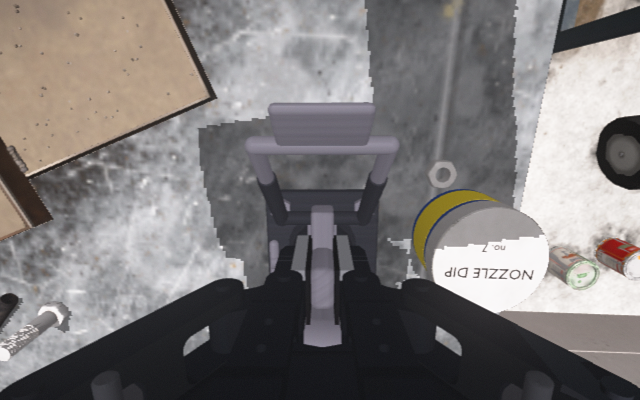

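Pin is home: the tip is out on the far side near (520,275), x matches, and there is a 5 N stop. Next I ease off, release, and rise.

>>> {"fn": "arm_command", "kwargs": {
  "rows": [
    [[-1,0,-0.5],0,1],
    [[0,0,-0.5],0,1],
    [[0,0,0],0,0.9],
    [[0,0,0],0,0.6],
    [[0,0,0],0,0.4],
    [[0,0,0],0,0.4],
    [[0,0,0],0,0.4]
  ]
}}

```text
t: 22.5
tcp_pos: [0.5615, 0.2134, 0.1019]
tool_rot: [-0.021, 1.0, 0.0, 0.001]
force: [0.2, -0.3, 0.3]
finger_gap: 0.299
```

```bash
python3 - <<'E'
from h import *
s=manip.sense();print(s["tcp_pos"],s["tool_rot"],s["finger_gap"],s["force"])
im=manip.snapshot("wrist");cv2.imwrite("pics/w12.png",im)
E
```

```text
[0.56154763 0.21343404 0.1019369 ] [-2.05281739e-02  9.99789042e-01  9.36684180e-05  6.75989822e-04] 0.2985395413456119 [ 0.24447722 -0.31592824  0.26336315]
```

View pics/w12.png

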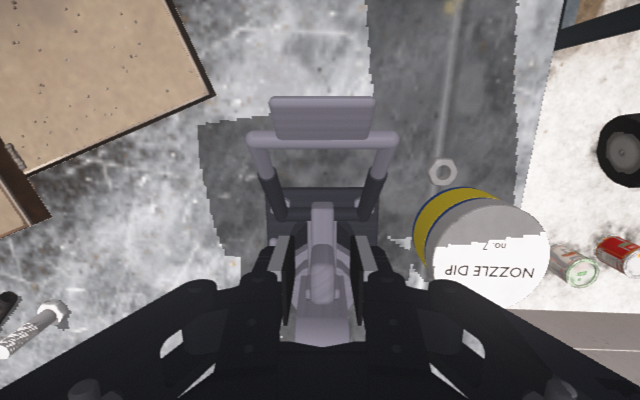

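>>> {"fn": "arm_command", "kwargs": {
  "rows": [
    [[0,0,10],0,0.4],
    [[0,0,30],0,0.4],
    [[0,0,40],0,0.4],
    [[0,0,30],0,1],
    [[-30,-1,0],0,1],
    [[-40,-2,0],0,1],
    [[-35,-1,0],0,1],
    [[0,0,0],0,1],
    [[0,0,0],0,1]
  ]
}}

```text
t: 23.68
tcp_pos: [0.4571, 0.2096, 0.2126]
tool_rot: [-0.021, 1.0, 0.0, 0.001]
force: [0.6, 0.4, -0.2]
finger_gap: 0.0
```

```bash
python3 - <<'E'
from h import *
s=manip.sense();print(s["tcp_pos"],s["tool_rot"],s["finger_gap"],s["force"])
c=cal("side");d=cal("scene");x=np.array([np.cos(.04),np.sin(.04),0])
im=manip.snapshot("side");z=im[140:220,260:360]; cv2.imwrite("pics/d5z.png",cv2.resize(z,None,fx=7,fy=7,interpolation=cv2.INTER_CUBIC))
im=manip.snapshot("scene");z=im[130:220,250:350]; cv2.imwrite("pics/s5z.png",cv2.resize(z,None,fx=6,fy=6,interpolation=cv2.INTER_CUBIC))
H=np.array([.590,.2145,.094])-.049*x
for th in [2.15,2.25,2.35]:
    p=H+.080*(np.cos(th)*x+np.sin(th)*np.array([0,0,1]))
    u,v=proj(c,p);a,b=proj(d,p);print(th,p,(u-260)*7,(v-140)*7,"scene",(a-250)*6,(b-130)*6)
u,v=proj(c,H);print((u-260)*7,(v-140)*7)
E
```

```text
[0.45713362 0.20963944 0.21260011] [-2.06449821e-02  9.99785775e-01  2.29036782e-04  1.46187069e-03] 2.9335697864632692e-05 [ 0.60012217  0.44105724 -0.22006025]
2.15 [0.49728561 0.21078945 0.1609519 ] 189.4876957521667 184.4720731509142 scene 156.28817104568873 215.10148104183583
2.25 [0.4908255  0.2105309  0.15624586] 168.99503089924139 202.08905048779093 scene 144.66294718631093 232.72577101192422
2.35 [0.48486712 0.21029244 0.15091787] 150.2652948570053 221.54242877428118 scene 134.16536435338628 251.04973966046657
339.20640964294773 379.4719060841124
```

View pics/d5z.png

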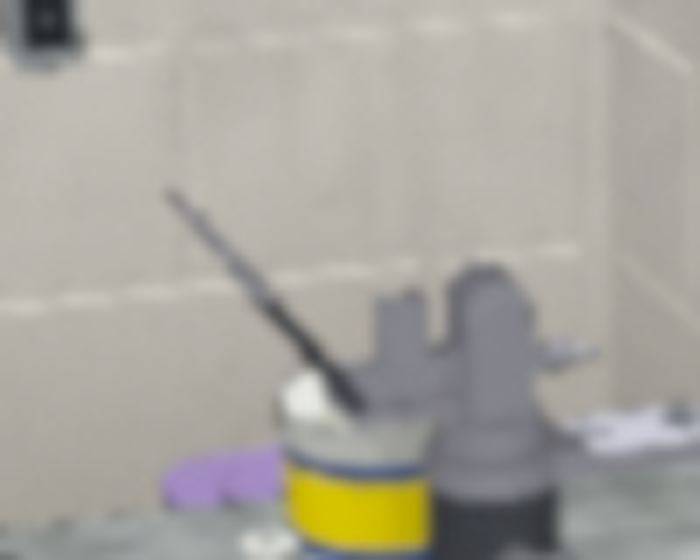

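View pics/s5z.png

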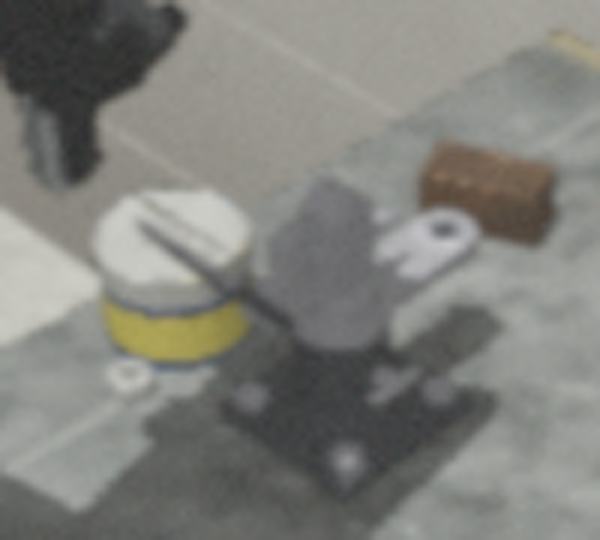

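>>> {"fn": "arm_command", "kwargs": {
  "rows": [
    [[0,1,-20],0,1],
    [[0,0,-25],0,1],
    [[0,0,-15],0,1],
    [[10,0,0],0,1],
    [[5,0,0],0,1],
    [[5,0,0],0,1],
    [[0,0,0],0,1],
    [[0,0,0],0,1]
  ]
}}

```text
t: 24.78
tcp_pos: [0.4758, 0.2104, 0.152]
tool_rot: [-0.021, 1.0, 0.0, 0.0]
force: [-0.1, -0.2, -0.6]
finger_gap: 0.005
```

>>> {"fn": "arm_command", "kwargs": {
  "rows": [
    [[5,0.2,0],0,1],
    [[5,0.2,0],0,1],
    [[5,0.2,0],0,1],
    [[5,0.2,0],0,1],
    [[5,0.2,0],0,1],
    [[0,0,0],0,1],
    [[0,0,0],0,1]
  ]
}}

```text
t: 25.65
tcp_pos: [0.5011, 0.2114, 0.1517]
tool_rot: [-0.021, 1.0, 0.0, 0.0]
force: [-0.8, 0.3, -0.5]
finger_gap: 0.001
```

```bash
python3 - <<'E'
from h import *
im=manip.snapshot("wrist");cv2.imwrite("pics/w13.png",im)
im=manip.snapshot("side");z=im[140:220,260:360]; cv2.imwrite("pics/d6z.png",cv2.resize(z,None,fx=7,fy=7,interpolation=cv2.INTER_CUBIC))
E
```

```text
(no output)
```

View pics/d6z.png

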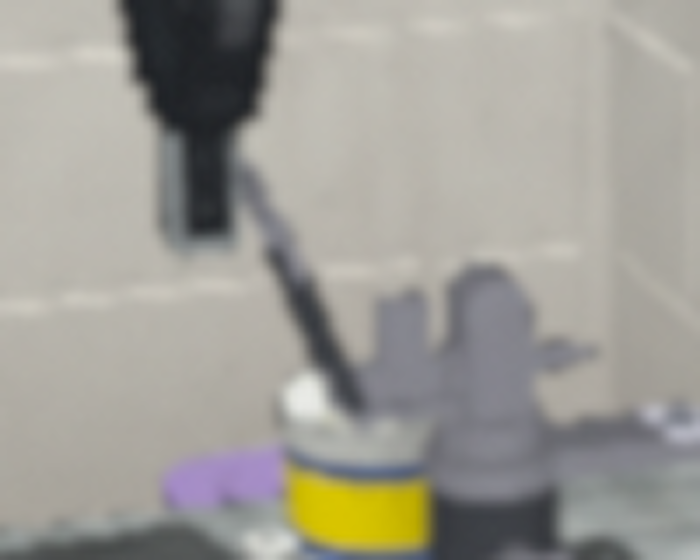

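View pics/w13.png

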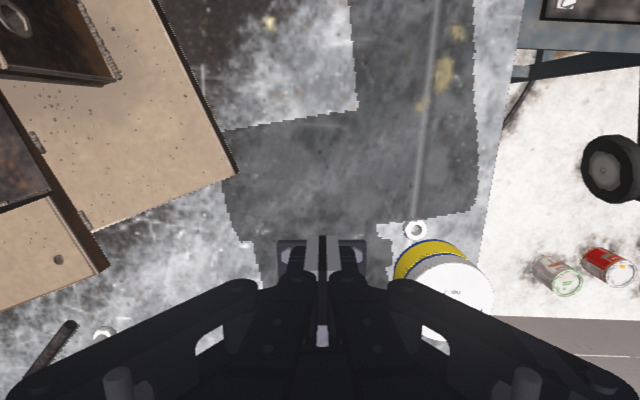

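>>> {"fn": "arm_command", "kwargs": {
  "rows": [
    [[5,0.2,3.5],0,1],
    [[5,0.2,3.5],0,1],
    [[5,0.2,3.5],0,1],
    [[5,0.2,3.5],0,1],
    [[5,0.2,3.5],0,1],
    [[5,0.2,3.5],0,1],
    [[0,0,0],0,1],
    [[0,0,0],0,1]
  ]
}}

```text
t: 26.75
tcp_pos: [0.5309, 0.2126, 0.1727]
tool_rot: [-0.021, 1.0, 0.0, 0.0]
force: [0.2, 0.3, -0.3]
finger_gap: 0.002
```

```bash
python3 - <<'E'
from h import *
im=manip.snapshot("side");z=im[140:220,260:360]; cv2.imwrite("pics/d7z.png",cv2.resize(z,None,fx=7,fy=7,interpolation=cv2.INTER_CUBIC))
E
```

```text
(no output)
```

View pics/d7z.png

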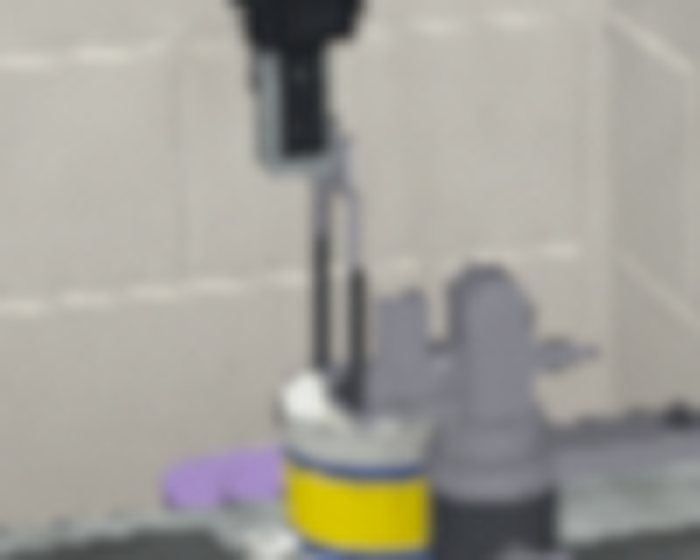

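>>> {"fn": "arm_command", "kwargs": {
  "rows": [
    [[6,0.2,0],0,1],
    [[5,0.2,0],0,1],
    [[5,0.2,-1],0,1],
    [[5,0.2,-1.5],0,1],
    [[5,0.2,-2],0,1],
    [[4,0.2,-2],0,1],
    [[4,0.2,-2],0,1],
    [[4,0.2,-2.5],0,1],
    [[4,0.2,-2.5],0,1],
    [[0,0,0],0,1],
    [[0,0,0],0,1]
  ]
}}

```text
t: 28.18
tcp_pos: [0.5729, 0.2144, 0.1591]
tool_rot: [-0.021, 1.0, -0.0, -0.0]
force: [1.4, -0.6, 0.1]
finger_gap: -0.0
```

```bash
python3 - <<'E'
from h import *
im=manip.snapshot("side");z=im[140:220,260:360]; cv2.imwrite("pics/d8z.png",cv2.resize(z,None,fx=7,fy=7,interpolation=cv2.INTER_CUBIC))
E
```

```text
(no output)
```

View pics/d8z.png

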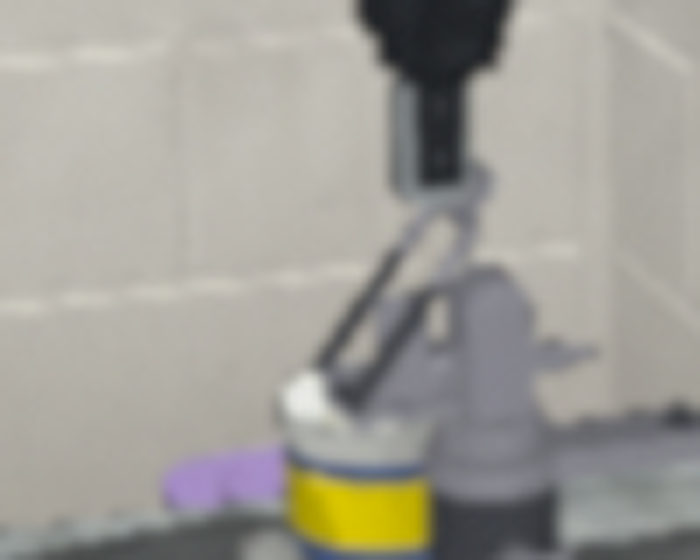

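>>> {"fn": "arm_command", "kwargs": {
  "rows": [
    [[4,0.2,-3],0,1],
    [[4,0.2,-3],0,1],
    [[3,0.1,-3],0,1],
    [[3,0.1,-3],0,1],
    [[0,0,0],0,1],
    [[0,0,0],0,1]
  ]
}}

```text
t: 28.98
tcp_pos: [0.587, 0.215, 0.1472]
tool_rot: [-0.021, 1.0, -0.0, 0.0]
force: [0.4, 0.1, 1.0]
finger_gap: -0.001
```

```bash
python3 - <<'E'
from h import *
im=manip.snapshot("side");z=im[140:220,260:360]; cv2.imwrite("pics/d9z.png",cv2.resize(z,None,fx=7,fy=7,interpolation=cv2.INTER_CUBIC))
E
```

```text
(no output)
```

View pics/d9z.png

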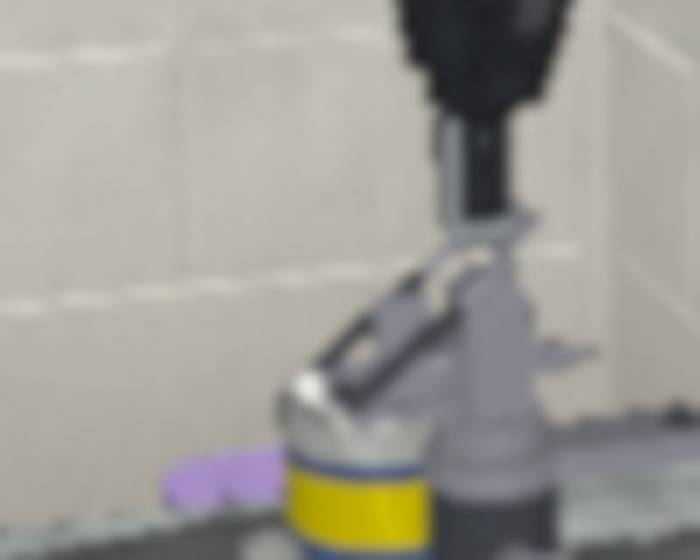

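>>> {"fn": "arm_command", "kwargs": {
  "rows": [
    [[0,0,12],0,1],
    [[12,0.5,0],0,1],
    [[11,0.4,0],0,1],
    [[0,0,-4],0,1],
    [[0,0,-3],0,1],
    [[0,0,-2],0,1],
    [[0,0,-2],0,1],
    [[0,0,0],0,1]
  ]
}}

```text
t: 30.02
tcp_pos: [0.6095, 0.2159, 0.148]
tool_rot: [-0.021, 1.0, -0.0, -0.0]
force: [-0.6, -0.1, 0.2]
finger_gap: 0.005
```

>>> {"fn": "arm_command", "kwargs": {
  "rows": [
    [[0,0,-1.5],0,1],
    [[0,0,-1.5],0,1],
    [[0,0,0],0,1]
  ]
}}

```text
t: 30.4
tcp_pos: [0.6108, 0.2161, 0.1461]
tool_rot: [-0.021, 1.0, 0.0, 0.001]
force: [0.8, 0.1, 4.2]
finger_gap: 0.003
```

```bash
python3 - <<'E'
from h import *
im=manip.snapshot("side");z=im[140:220,260:360]; cv2.imwrite("pics/d10z.png",cv2.resize(z,None,fx=7,fy=7,interpolation=cv2.INTER_CUBIC))
E
```

```text
(no output)
```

View pics/d10z.png

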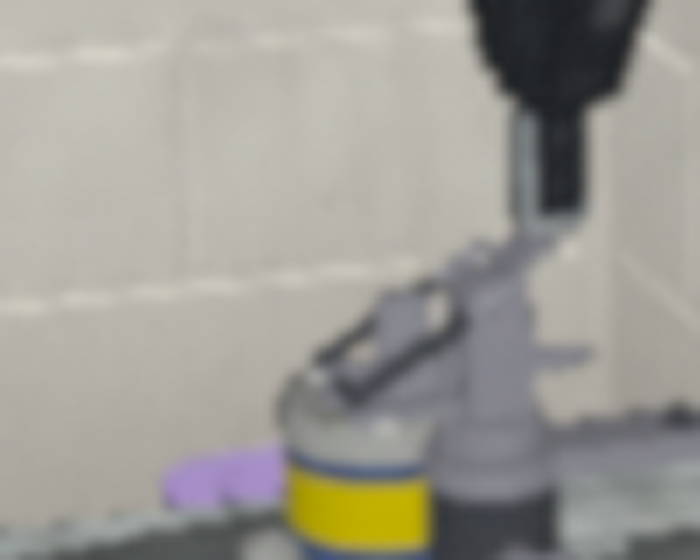

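>>> {"fn": "arm_command", "kwargs": {
  "rows": [
    [[1.5,0,0],0,1],
    [[1.5,0.1,-1],0,1],
    [[0,0,-1],0,1],
    [[0,0,0],0,1]
  ]
}}

```text
t: 30.95
tcp_pos: [0.614, 0.2161, 0.1435]
tool_rot: [-0.021, 1.0, 0.0, 0.001]
force: [1.9, -0.4, 4.6]
finger_gap: -0.001
```

>>> {"fn": "arm_command", "kwargs": {
  "rows": [
    [[0,0,-1.5],0,1],
    [[0,0,-1],0,1],
    [[0,0,0],0,1]
  ]
}}

```text
t: 31.32
tcp_pos: [0.6151, 0.2162, 0.1418]
tool_rot: [-0.021, 1.0, 0.0, 0.003]
force: [2.7, 0.5, 6.9]
finger_gap: 0.001
```

>>> {"fn": "arm_command", "kwargs": {
  "rows": [
    [[1,0,-1],0,1],
    [[0,0,-1],0,1],
    [[0,0,0],0,1]
  ]
}}

```text
t: 31.7
tcp_pos: [0.6166, 0.2162, 0.1401]
tool_rot: [-0.021, 1.0, 0.0, 0.003]
force: [3.2, -0.4, 6.7]
finger_gap: -0.001
```

>>> {"fn": "arm_command", "kwargs": {
  "rows": [
    [[0,0,-1.5],0,1],
    [[0,0,-1.5],0,1],
    [[0,0,0],0,1]
  ]
}}

```text
t: 32.08
tcp_pos: [0.6181, 0.2163, 0.1377]
tool_rot: [-0.021, 1.0, 0.001, 0.005]
force: [4.8, 0.4, 8.0]
finger_gap: -0.002
```

>>> {"fn": "arm_command", "kwargs": {
  "rows": [
    [[0,0,-1.5],0,1],
    [[0,0,-1.5],0,1],
    [[0,0,0],0,1]
  ]
}}

```text
t: 32.45
tcp_pos: [0.6167, 0.2162, 0.1339]
tool_rot: [-0.021, 1.0, 0.0, 0.003]
force: [1.9, 0.5, 4.8]
finger_gap: -0.001
```

>>> {"fn": "arm_command", "kwargs": {
  "rows": [
    [[0,0,-1.5],0,1],
    [[0,0,-1.5],0,1],
    [[0,0,0],0,1]
  ]
}}

```text
t: 32.83
tcp_pos: [0.6121, 0.2158, 0.1282]
tool_rot: [-0.021, 1.0, -0.0, -0.002]
force: [0.4, 0.0, -0.7]
finger_gap: 0.003
```

```bash
python3 - <<'E'
from h import *
im=manip.snapshot("side");z=im[140:220,260:360]; cv2.imwrite("pics/d11z.png",cv2.resize(z,None,fx=7,fy=7,interpolation=cv2.INTER_CUBIC))
E
```

```text
(no output)
```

View pics/d11z.png

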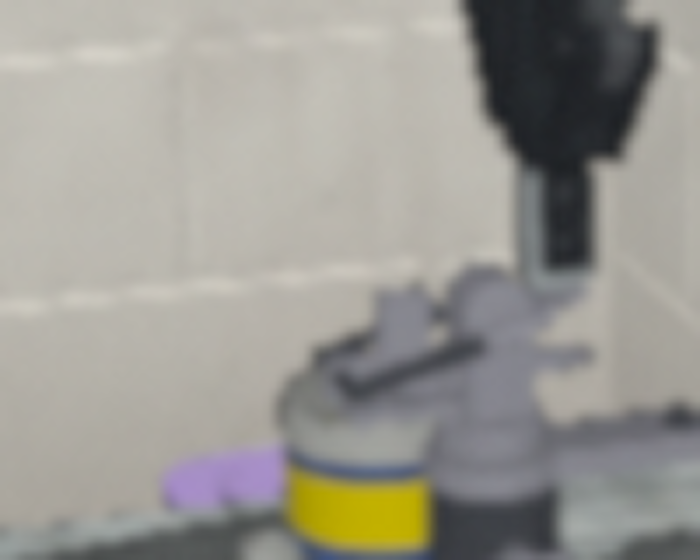

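>>> {"fn": "arm_command", "kwargs": {
  "rows": [
    [[4,0.2,0],0,1],
    [[0,0,-2],0,1],
    [[0,0,-2],0,1],
    [[0,0,-2],0,1],
    [[0,0,-2],0,1],
    [[0,0,0],0,1]
  ]
}}

```text
t: 33.62
tcp_pos: [0.6176, 0.2162, 0.1214]
tool_rot: [-0.021, 1.0, -0.0, -0.0]
force: [0.2, 0.2, 0.2]
finger_gap: 0.003
```

>>> {"fn": "arm_command", "kwargs": {
  "rows": [
    [[0,0,-1.5],0,1],
    [[0,0,-1.5],0,1],
    [[0,0,0],0,1]
  ]
}}

```text
t: 34.0
tcp_pos: [0.6177, 0.2162, 0.1185]
tool_rot: [-0.021, 1.0, -0.0, -0.0]
force: [-0.1, 0.5, -0.3]
finger_gap: -0.001
```

>>> {"fn": "arm_command", "kwargs": {
  "rows": [
    [[0,0,-1],0,1],
    [[0,0,-1],0,1],
    [[0,0,0],0,1]
  ]
}}

```text
t: 34.38
tcp_pos: [0.6179, 0.2162, 0.1166]
tool_rot: [-0.021, 1.0, -0.0, -0.0]
force: [-0.8, -0.3, -0.3]
finger_gap: 0.004
```

>>> {"fn": "arm_command", "kwargs": {
  "rows": [
    [[0,0,-1],0,1],
    [[0,0,0],0,1]
  ]
}}

```text
t: 34.62
tcp_pos: [0.6179, 0.2162, 0.1156]
tool_rot: [-0.021, 1.0, -0.0, -0.0]
force: [-0.1, -0.5, -0.1]
finger_gap: 0.002
```

>>> {"fn": "arm_command", "kwargs": {
  "rows": [
    [[0,0,-1],0,1],
    [[0,0,0],0,1]
  ]
}}

```text
t: 34.88
tcp_pos: [0.6179, 0.2162, 0.1147]
tool_rot: [-0.021, 1.0, -0.0, 0.0]
force: [-0.4, 0.2, -0.4]
finger_gap: -0.002
```

>>> {"fn": "arm_command", "kwargs": {
  "rows": [
    [[0,0,-1],0,1],
    [[0,0,0],0,1]
  ]
}}

```text
t: 35.12
tcp_pos: [0.6179, 0.2162, 0.1137]
tool_rot: [-0.021, 1.0, -0.0, -0.0]
force: [-0.2, 0.0, 0.3]
finger_gap: 0.003
```

```bash
python3 - <<'E'
from h import *
im=manip.snapshot("side");z=im[140:220,260:360]; cv2.imwrite("pics/d12z.png",cv2.resize(z,None,fx=7,fy=7,interpolation=cv2.INTER_CUBIC))
E
```

```text
(no output)
```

View pics/d12z.png

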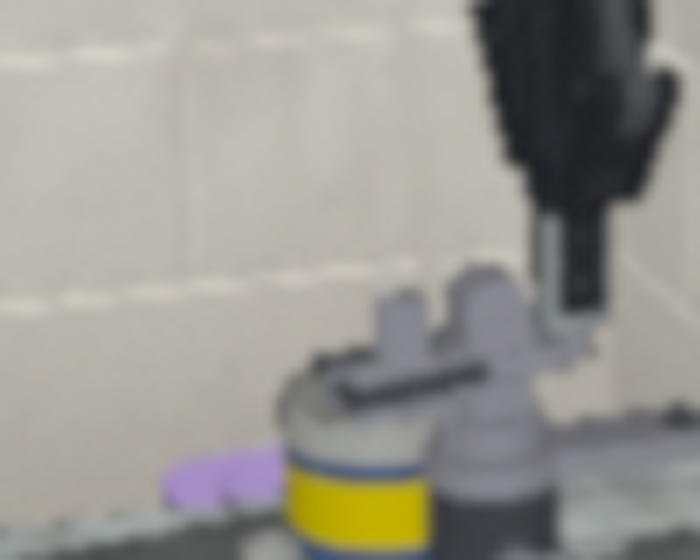

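>>> {"fn": "arm_command", "kwargs": {
  "rows": [
    [[0,0,-1],0,1],
    [[0,0,0],0,1]
  ]
}}

```text
t: 35.42
tcp_pos: [0.6181, 0.2162, 0.113]
tool_rot: [-0.021, 1.0, 0.0, 0.0]
force: [-0.1, -0.9, 2.0]
finger_gap: -0.001
```

>>> {"fn": "arm_command", "kwargs": {
  "rows": [
    [[0,0,-1],0,1],
    [[0,0,0],0,1]
  ]
}}

```text
t: 35.67
tcp_pos: [0.6182, 0.2163, 0.1125]
tool_rot: [-0.021, 1.0, 0.0, 0.0]
force: [-1.0, -0.1, 5.4]
finger_gap: 0.002
```

>>> {"fn": "arm_command", "kwargs": {
  "rows": [
    [[0,0,-1],0,1],
    [[0,0,0],0,1]
  ]
}}

```text
t: 35.92
tcp_pos: [0.6183, 0.2163, 0.1121]
tool_rot: [-0.021, 1.0, 0.0, 0.001]
force: [-1.5, -0.4, 8.1]
finger_gap: -0.002
```

The stop is firm and in the expected place, so the bar is on the shank. Lifting off to check.

>>> {"fn": "arm_command", "kwargs": {
  "rows": [
    [[0,0,3],0,1],
    [[0,0,10],0,1],
    [[0,0,30],0,1],
    [[0,0,40],0,1],
    [[-30,-1,30],0,1],
    [[-30,-1,20],0,1],
    [[-10,0,0],0,1],
    [[0,0,0],0,1],
    [[0,0,0],0,1]
  ]
}}

```text
t: 37.05
tcp_pos: [0.5486, 0.2141, 0.2426]
tool_rot: [-0.02, 1.0, -0.0, -0.0]
force: [-1.1, -0.0, 1.0]
finger_gap: -0.0
```

```bash
python3 - <<'E'
from h import *
import pickle
s=manip.sense();print(s["t"],s["tcp_pos"],s["force"])
c=cal("wrist");pickle.dump(c,open("w14.pkl","wb"))
im=manip.snapshot("wrist");cv2.imwrite("pics/w14.png",im)
c=cal("side");x=np.array([np.cos(.04),np.sin(.04),0]);S=np.array([.590,.2145,0])
im=manip.snapshot("side");z=im[140:220,260:360]; cv2.imwrite("pics/d13z.png",cv2.resize(z,None,fx=7,fy=7,interpolation=cv2.INTER_CUBIC))
def sh(p):
    u,v=proj(c,p);return round((u-260)*7),round((v-140)*7)
O=S-.011*x+[0,0,.0937]; print("tip home",sh(O+.046*x),"tabtop rear/front",sh(O-.026*x+[0,0,.026]),sh(O-.008*x+[0,0,.026]))
for th in (.05,.1,.15,.2,.25): print(th,"lip end",sh(O-.038*x+.08*(np.cos(th)*x+np.sin(th)*np.array([0,0,1]))))
E
```

```text
37.05 [0.54860646 0.2140926  0.24263616] [-1.12450267 -0.02234651  1.04492173]
tip home (596, 348) tabtop rear/front (374, 295) (430, 289)
0.05 lip end (584, 337)
0.1 lip end (583, 325)
0.15 lip end (581, 313)
0.2 lip end (579, 302)
0.25 lip end (576, 290)
```

View pics/d13z.png

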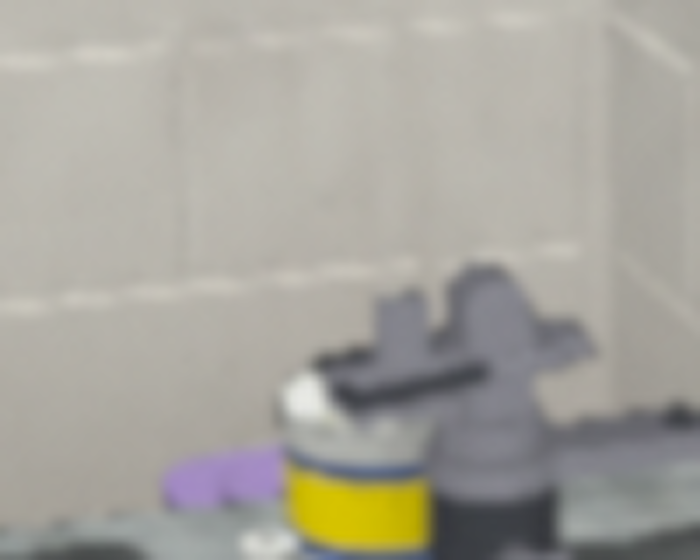

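View pics/w14.png

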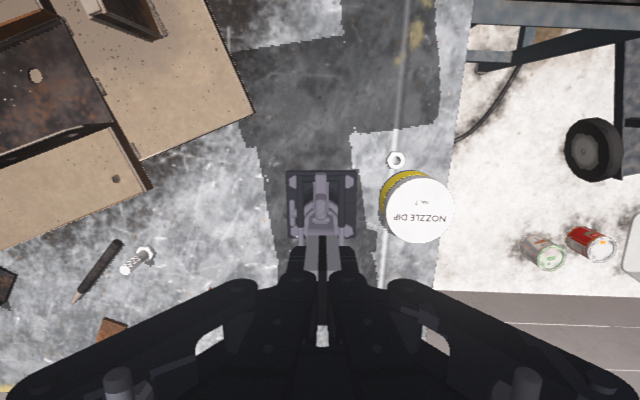

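>>> {"fn": "arm_command", "kwargs": {
  "rows": [
    [[-25,-30,0],0,1],
    [[-30,0,0],0,1],
    [[0,0,0],0,1],
    [[0,0,0],0,1],
    [[0,0,0],0,1]
  ]
}}

```text
t: 37.78
tcp_pos: [0.4944, 0.1844, 0.2437]
tool_rot: [-0.021, 1.0, 0.0, 0.001]
force: [-0.2, -0.7, -0.1]
finger_gap: -0.003
```

```bash
python3 - <<'E'
from h import *
c=cal("wrist");im=manip.snapshot("wrist");cv2.imwrite("pics/w15.png",im)
x=np.array([np.cos(.04),np.sin(.04),0]);S=np.array([.590,.2145,0]);O=S-.011*x+[0,0,.0937]
u0,v0=proj(c,O);u0=int(u0)-45;v0=int(v0)-45
cv2.imwrite("pics/w15z.png",cv2.resize(im[v0:v0+90,u0:u0+90],None,fx=6.5,fy=6.5,interpolation=cv2.INTER_CUBIC))
def sh(p):
    u,v=proj(c,p);return round((u-u0)*6.5),round((v-v0)*6.5)
print("tabtop rear/front",sh(O-.026*x+[0,0,.026]),sh(O-.008*x+[0,0,.026]),"collar front top",sh(O+[0,0,.008]),"bar",sh(O-.038*x+.063*x+[0,0,.006]),"body rear",sh(O-.042*x+[0,0,.005]), "tip", sh(O+.046*x))
E
```

```text
tabtop rear/front (316, 210) (312, 335) collar front top (299, 322) bar (294, 471) body rear (305, 34) tip (288, 572)
```

View pics/w15z.png

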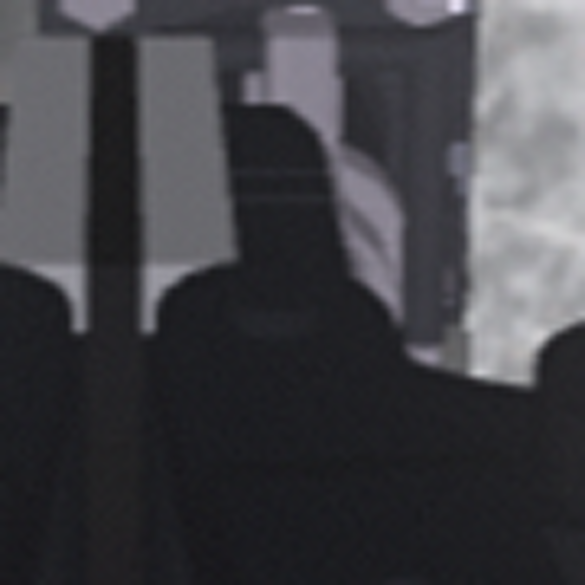

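The gripper blocks this view; w14 showed it better, so I'll measure there.

```bash
python3 - <<'E'
from h import *
import pickle
c=pickle.load(open("w14.pkl","rb"));im=cv2.imread("pics/w14.png")
x=np.array([np.cos(.04),np.sin(.04),0]);S=np.array([.590,.2145,0]);O=S-.011*x+[0,0,.0937]
u0,v0=275,155
cv2.imwrite("pics/w14z.png",cv2.resize(im[v0:v0+90,u0:u0+90],None,fx=6.5,fy=6.5,interpolation=cv2.INTER_CUBIC))
def sh(p):
    u,v=proj(c,p);return round((u-u0)*6.5),round((v-v0)*6.5)
print("tabtop rear/front",sh(O-.026*x+[0,0,.026]),sh(O-.008*x+[0,0,.026]),"bar",sh(O-.038*x+.063*x+[0,0,.006]),"body rear",sh(O-.042*x+[0,0,.005]), "ledge front",sh(S-.047*x+[0,0,.0855]))
E
```

```text
tabtop rear/front (299, 289) (299, 429) bar (299, 609) body rear (299, 127) ledge front (299, 152)
```

View pics/w14z.png

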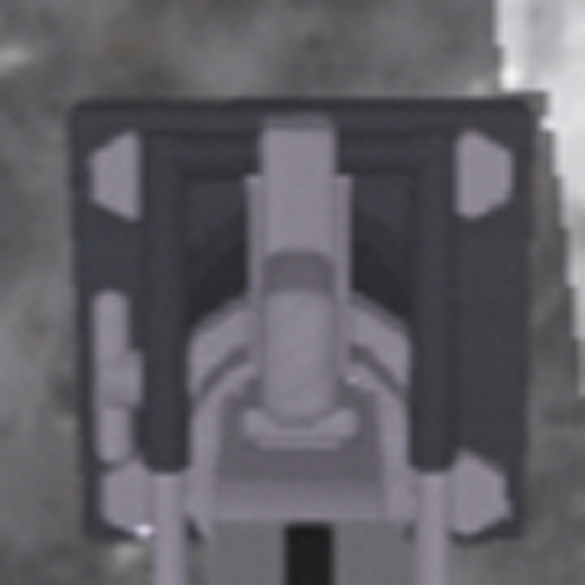

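```bash
python3 - <<'E'
from h import *
import pickle
c=pickle.load(open("w14.pkl","rb"))
x=np.array([np.cos(.04),np.sin(.04),0]);S=np.array([.590,.2145,0]);O=S-.011*x+[0,0,.0937]
def sh(p):
    u,v=proj(c,p);return round((u-275)*6.5),round((v-155)*6.5)
print("collar top rear/front",sh(O-.005*x+[0,0,.008]),sh(O+[0,0,.008]),"post spring line",sh(S-.011*x+[0,0,.1135]),"crest",sh(S+[0,0,.1245]))
print("plate corners",[sh(S+a*x+b*np.array([-x[1],x[0],0])+[0,0,.01]) for a in(-.04,.04) for b in (-.04,.04)])
for dz in (-.001,0,.001): print(dz,"tab f/r",sh(O-.008*x+[0,0,.026+dz]),sh(O-.026*x+[0,0,.026+dz]),"body rear",sh(O-.042*x+[0,0,.005+dz]))
E
```

```text
collar top rear/front (299, 406) (299, 441) post spring line (299, 472) crest (298, 586)
plate corners [(67, 102), (535, 102), (79, 539), (522, 540)]
-0.001 tab f/r (299, 426) (299, 287) body rear (299, 126)
0 tab f/r (299, 429) (299, 289) body rear (299, 127)
0.001 tab f/r (298, 431) (298, 291) body rear (299, 129)
```

```bash
python3 - <<'E'
from h import *
s=manip.sense();print(s["t"],s["force"],abs(s["qd"]).max());print(manip.sign_off())
E
```

```text
37.825 [ 0.61451496 -0.49411574 -0.39300688] 0.007467837323262221
the job is handed in; nothing more can be done
None
```

I locked the link and handed the job in at about 37.8 s; no verdict is reported.

**What I did**
- **Finding the height:** touching the post's crest gently put it at about z = 0.1245, so the hole is at about z = 0.0945, 5.5 mm below nominal.
- **Inserting the pin:** I gripped the pin by its tab and slid it in with no noticeable resistance. It stopped against the post at the expected x with about 5 N, and I let go with the loop still leaning back.
- **Closing the loop:** I swung the loop over with the shut fingers and pressed on its lip. The force peaked at about 8 N down and 5 N sideways, then fell to zero as it snapped past. I pressed on to a firm stop on the shank at about 8 N and backed away.

**Last checks**
- **Side view:** the loop angle is about 0.1 rad and the tab is upright. The tip and tab are within about 1 mm of where they should be when home.
- **Wrist view:** the edges I measured on the pin disagreed with the predicted home position by 1 to 1.5 mm, in both directions. Two rows disagreed by more: the ledge's front end looked about 3 mm off, which I put down to its rounding without confirming it. The post's shoulder line was nearly 2 mm off. These cannot confirm the collar's seat to better than about 1 mm, against a limit of 2.5 mm.
- **Last close-up:** the gripper hid the pin, so it showed nothing.
- **Rest of the scene:** the arm was clear and nearly still with no contact force. The tin, nut, bolt and punch looked undisturbed by eye. I did not measure any bystander, or look again at the tube and copper strip.

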